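# Sort the stone polisher's bench

## Robot

A 7-joint arm with a two-finger parallel gripper is mounted at the origin on a cart in front of the work surface, level with it; the furniture and walls round the work are solid. World frame = base frame: x ahead of the robot, y to its left, z up, the work surface at z = 0. Lengths are in m, angles in rad, forces in N, time in s.
With the tool pointing down it reaches from about 0.425 to 0.8 m from the base axis. Payload 8.3 kg.
Tool frame: the origin (TCP) lies between the finger pads; the fingertips stand 14 mm ahead of it and the grasp point (between the pads) lies 5 mm behind it; z points along the fingers, y is the direction in which the jaws open and shut (so a half turn about z gives the same grasp; the last joint's range is limited). The gripper opens to 85 mm and grips with 20 to 120 N. Pads are 22 mm wide; open, the fingers measure 114 mm over their backs; the gripper's body (76 mm by 85 mm) begins 54 mm behind the grasp point. The pads swing forward as they close: fully open they stand 13 mm farther back than shut.
Start: joints at [-1.313, 0.383, 0.016, 1.37, -0.006, 1.388, -0.046], TCP at [0.197, 0.593, 0.245] pointing down, gripper open.
Joint ranges: [-2.95, 2.95], [-0.25, 2.06], [-1.52, 1.56], [0.18, 2.33], [-1.44, 4.58], [0.02, 2.06], [-3.01, 3.01]. Speed limits (rad/s): [2.39, 2.39, 3.01, 3.01, 3.14, 3.14, 3.14].

## Interface

Orientations are given as a rotation vector (axis times angle).
In Python, from station import manip gives the robot as it stands. The module is installed in compiled form; this text tells all that it offers.
- The arm moves only by the tool step_arm, never from a script. Its argument "rows" is a list of rows, each a list of 2 entries, a list of its own where there are three numbers: the shift along the tool's x, y, z in m, then the turn, a rotation vector about the tool's x, y, z in rad. In form: [[[dx, dy, dz], [ax, ay, az]], ...]. A call has 1 to 20 rows; each row is the pose to reach, as a shift and turn from the pose measured when the call began, along the tool's axes at that moment; what a row does not reach only later rows make up. A row lasts 1/10 s, in which the tool goes at most 50 mm and 8.59 degrees, less where a joint would pass 70% of its speed; a pose out of reach is approached as far as the arm can. A call with a gripper value outside its range is refused whole. "claw" is the closure, from 0 (fully open) to 1 (shut), set as the call begins (left out, the last holds). The fingers move at their own pace and stop on an object; the grip force is fixed at half the most. Time passes only in rows, so rows that repeat a pose let the fingers close. It gives the time, the measured TCP pose, the force and the opening at its end, in the units of the state.
- manip.state(): the state, without advancing time (a new reading comes with each control period).
- manip.snapshot(name): name is "scene" or "top" or "wrist"; returns a dict with "frame" (384x512x3 uint8, blue, green, red), "fx", "fy", "cx", "cy" (pixels), "distortion" ([k1, k2, p1, p2, k3] as OpenCV has them; the pictures are not rectified), "rvec" (rotation vector, rad) and "tvec" (3), from world to camera coordinates, as OpenCV has them. Camera axes: x right, y down, z forward; pixel columns grow to the right and rows downward; lengths in m; the calibration is good to about 2 mm. A picture is of the moment at which its call begins. There is no depth.
- manip.hand_in(): hands the job in, once; it reports no verdict.
The state is a dict: "t": time; "joint_pos": joint angles; "qvel": joint speeds; "tau": joint torques, N m; "tool_pos": TCP position; "tool_rot": TCP orientation; "force": force on the tool from outside, world axes, zero at the start; "moment": the same for the moment, N m; "width": finger opening in m.
Only numpy, scipy, OpenCV 4.12 (cv2) and the standard library are available. Lean on these libraries where they do the work, as an engineer would, in place of code of your own. Each camera call takes 0.05 s, during which the arm holds its last target.

## Task

Sort the mixed handful on the bench by kind: put the two rough, broken stones in the deep square wooden box, the two polished domed stones in the shallow round dish, and stand the jar upright in the small low wooden tray. Set the polished stones down gently, not dropped, dome upward; everything should rest on the floor of its container, wholly inside, nothing on top of another.

Things in the scene. Friction and masses are not known exactly. Their poses are not given: they have to be found in the camera images.
- rough_2_center (a point): Larger rough stone: a broken, angular, unpolished lump, brown-banded, 40 (x) x 44 (y) x 20 (z) mm. Origin at its centre, half-way up; z up, y along its long side, x across its narrow side. Grasp it across x, as low as the table allows: its sides slope inward towards the top.
- rough_3_center (a point): Smaller rough stone: a broken, angular, unpolished pale pink lump, 24 (x) x 37 (y) x 17 (z) mm. Origin at its centre, half-way up; z up, y along its long side, x across its narrow side. Grasp it across x, as low as the table allows: its sides slope inward towards the top.
- cabochon_1_center (a point): Larger polished stone: a smooth oval with a domed top and flat underside, orange-banded, 25 (x) x 34 (y) x 9 (z) mm. Origin at its centre, half-way up; z up, y along its long side, x across its narrow side. Grasp it across x, as low as the table allows: its sides slope inward towards the top.
- cabochon_3_center (a point): Smaller polished stone: a smooth oval with a domed top and flat underside, yellow-brown with stripes, 22 (x) x 30 (y) x 8 (z) mm. Origin at its centre, half-way up; z up, y along its long side, x across its narrow side. Grasp it across x, as low as the table allows: its sides slope inward towards the top.
- jar_alu_center (a point): Round screw-lid jar, white with a red lid, standing upright: 46 mm across, 75 mm tall, the top 15 mm being the lid (45 mm across, fixed shut). Origin on its axis half-way up, z up. The tallest thing among the stones; grasp it round the lid or just below it.
- stone_box: Open square wooden box, the largest and deepest of the three containers, fixed: 108 x 108 mm outside, 34 mm high, walls and floor 5 mm thick, so 98 x 98 mm inside. Origin at the centre of its underside, x and y along its sides, z up.
- round_dish: Shallow round metal dish with a dark lining, fixed: 104 mm across outside, about 96 mm inside at the rim, rim 14 mm high, inner floor 4 mm above the underside. Origin at the centre of its underside, z up.
- jar_stand: Small square wooden tray for a jar, with low walls and a cork lining, fixed: 86 x 86 mm outside, 16 mm high, walls and floor 5 mm thick, so 76 x 76 mm inside. Origin at the centre of its underside, x and y along its sides, z up.

How it is judged:
By the outcome, as a careful person would: the job done as asked, in the order asked, and still so for the second after the job is handed in, with the robot touching nothing.
It also fails if it takes over 115 s, if anything falls off the work surface, if the arm or the gripper's body presses on something with over 40 N, if the wrist force passes 120 N, or if a joint passes its speed limit or range.

## Working session

There is one attempt and no reset: what is moved stays moved. The work goes in short steps, Python scripts to look and compute and a tool call to move; the robot and the scene stay as the last step left them, time stands still between calls to the robot, and variables do not carry over. Pictures are saved under pics/ and viewed, and the job is handed in when it is done.

Besides the shell and the picture viewer there is one more tool, called by a JSON object that holds its "op" and its "data". step_arm: Moves the arm, as the interface text tells. Its arguments: {"type":"object","properties":{"rows":{"type":"array","items":{"type":"array"}},"claw":{"type":"number"}},"required":["rows"]}

```bash
mkdir -p pics; python3 - <<'E'
from station import manip
import cv2,pickle
s=manip.state(); print({k:s[k] for k in('t','tool_pos','tool_rot','width','force')})
for n in('scene','top','wrist'):
    d=manip.snapshot(n); pickle.dump(d,open(f'{n}0.pkl','wb')); cv2.imwrite(f'pics/{n}0.png',d['frame']); print(n,d['fx'],d['cx'],d['cy'],d['distortion'],d['rvec'],d['tvec'])
E
```

```text
{'t': 0.0, 'tool_pos': array([0.19689504, 0.59267162, 0.24425427]), 'tool_rot': array([-5.01612478e-01, -3.10099559e+00,  3.06112816e-03]), 'width': 0.08571145568151126, 'force': array([ 0.55973662,  0.25115753, -0.67187223])}
scene 480.86774856235064 245.90806595672169 194.72173312611454 [-0.08536048  0.          0.          0.          0.        ] [ 1.95376559 -1.04608311  0.55882215] [-0.12051681  0.29996084  0.88559388]
top 403.1284364514691 255.28882567702894 189.93589577265737 [-0.01649903  0.          0.          0.          0.        ] [ 2.16926105 -2.15576899  0.12189206] [0.15189353 0.44749044 0.88553636]
wrist 305.10029513343625 257.05692508056586 189.04943953059205 [-0.03193568  0.          0.          0.          0.        ] [-2.32675444 -1.67881883 -0.26838664] [-0.62510303 -0.04173608  0.37945725]
```

View pics/scene0.png

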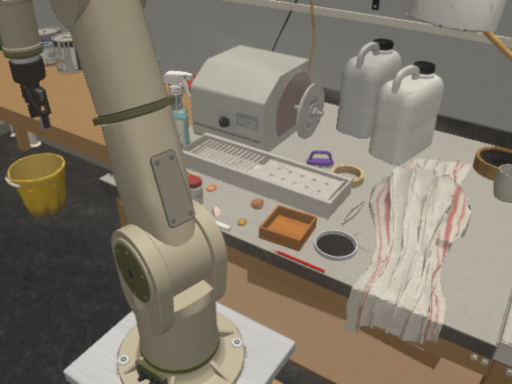

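View pics/top0.png

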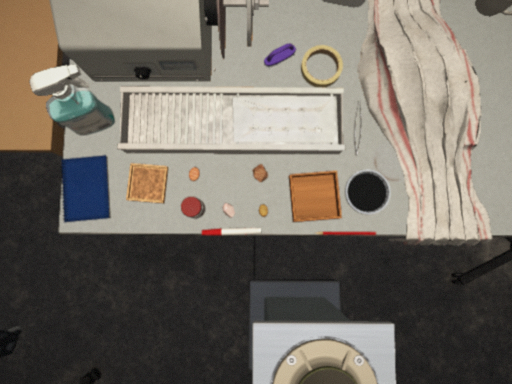

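View pics/wrist0.png

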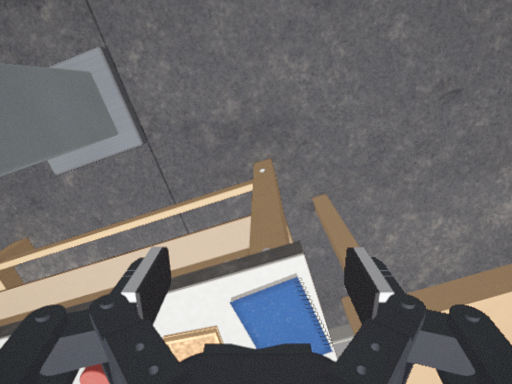

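The top view shows everything. The tray is at about (148,183), the box at (315,196) and the dish at (367,191). The jar is at (192,207), the orange cabochon at (194,174), the pink rough stone at (229,210), the brown rough stone at (260,172) and the yellow cabochon at (263,210). The scene view agrees. The wrist camera is looking past the bench edge, so next I'll measure from the top view.

```bash
cat > h.py <<'E'
import numpy as np,cv2,pickle
from scipy.spatial.transform import Rotation as R
def ray(d,uv,z):
    K=np.array([[d['fx'],0,d['cx']],[0,d['fy'],d['cy']],[0,0,1.]])
    p=cv2.undistortPoints(np.array(uv,float).reshape(-1,1,2),K,np.array(d['distortion'],float)).reshape(-1,2)
    M=cv2.Rodrigues(np.array(d['rvec'],float))[0]; t=np.array(d['tvec'],float).ravel()
    c=-M.T@t; r=np.c_[p,np.ones(len(p))]@M
    return c+r*((z-c[2])/r[:,2])[:,None]
def proj(d,P):
    K=np.array([[d['fx'],0,d['cx']],[0,d['fy'],d['cy']],[0,0,1.]])
    return cv2.projectPoints(np.array(P,float).reshape(-1,1,3),np.array(d['rvec'],float),np.array(d['tvec'],float),K,np.array(d['distortion'],float))[0].reshape(-1,2)
def tool(s,target,yaw):
    """shift and turn in the tool frame to bring TCP to target, pointing down, tool y axis at world angle yaw (mod pi)"""
    r0=R.from_rotvec(s['tool_rot']); 
    best=None
    for k in(0,np.pi):
        a=yaw+k; y=np.array([np.cos(a),np.sin(a),0]); z=np.array([0,0,-1.]); x=np.cross(y,z)
        r=R.from_matrix(np.c_[x,y,z]); w=(r0.inv()*r).as_rotvec()
        if best is None or np.linalg.norm(w)<np.linalg.norm(best): best=w
    return r0.inv().apply(np.array(target)-s['tool_pos']),best
def blobs(d,z,off=0):
    fr=d['frame']; hsv=cv2.cvtColor(fr,cv2.COLOR_BGR2HSV)
    return hsv
E
python3 - <<'E'
from h import *
d=pickle.load(open('top0.pkl','rb'))
c=d['frame'][145:230,115:400]
cv2.imwrite('pics/topc.png',cv2.resize(c,None,fx=2.8,fy=2.8,interpolation=cv2.INTER_CUBIC))
g=d['frame'][155:225,170:285]; cv2.imwrite('pics/topc2.png',cv2.resize(g,None,fx=6.9,fy=6.9,interpolation=cv2.INTER_CUBIC))
names=dict(tray=((148,183),.016),box=((315,196),.034),dish=((367,191),.014),jar=((192,207),.075),cab1=((194,174),.004),r3=((229,210),.008),r2=((260,172),.01),cab3=((263,210),.004))
for k,(uv,z) in names.items(): print(k,ray(d,[uv],z)[0].round(4))
print('px scale',ray(d,[(255,190),(265,190),(255,200)],0).round(4))
s=R.from_rotvec([-.5016,-3.101,.003]).as_matrix();print(s.round(3))
E
```

```text
tray [0.4621 0.4006 0.016 ]
box [0.4327 0.0211 0.034 ]
dish [ 0.447  -0.1012  0.014 ]
jar [0.4035 0.289  0.075 ]
cab1 [0.4854 0.2974 0.004 ]
r3 [0.4019 0.2146 0.008 ]
r2 [0.4901 0.1441 0.01  ]
cab3 [0.4026 0.1367 0.004 ]
px scale [[0.4493 0.1554 0.    ]
 [0.4494 0.1322 0.    ]
 [0.426  0.1552 0.    ]]
[[-0.949  0.315 -0.001]
 [ 0.315  0.949 -0.002]
 [-0.    -0.002 -1.   ]]
```

View pics/topc.png

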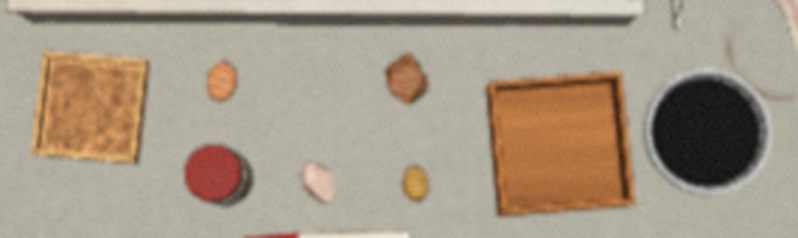

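View pics/topc2.png

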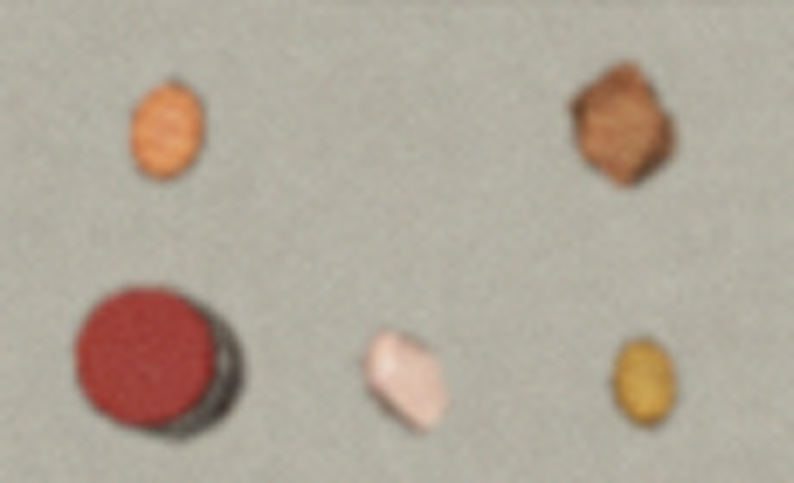

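```bash
cat >> h.py <<'E'
def seg(fr,roi,lo,hi,lo2=None,hi2=None):
    """largest blob of HSV range inside roi (x0,y0,x1,y1); returns contour in full px"""
    x0,y0,x1,y1=roi; up=4
    c=cv2.resize(fr[y0:y1,x0:x1],None,fx=up,fy=up,interpolation=cv2.INTER_CUBIC)
    h=cv2.cvtColor(c,cv2.COLOR_BGR2HSV); m=cv2.inRange(h,np.array(lo),np.array(hi))
    if lo2 is not None: m|=cv2.inRange(h,np.array(lo2),np.array(hi2))
    m=cv2.morphologyEx(m,cv2.MORPH_OPEN,np.ones((5,5),np.uint8)); m=cv2.morphologyEx(m,cv2.MORPH_CLOSE,np.ones((9,9),np.uint8))
    cs=cv2.findContours(m,cv2.RETR_EXTERNAL,cv2.CHAIN_APPROX_NONE)[0]; k=max(cs,key=cv2.contourArea).reshape(-1,2).astype(float)
    return (k+.5)/up-.5+[x0,y0]
def shape(d,k,z):
    P=ray(d,k,z)[:,:2].astype(np.float32)*1000
    (c,sz,a)=cv2.minAreaRect(P); b=cv2.boxPoints((c,sz,a)); e=[b[1]-b[0],b[2]-b[1]]; e=sorted(e,key=np.linalg.norm)
    M=cv2.moments(P); cen=np.array([M['m10'],M['m01']])/M['m00']
    mu=np.array([[M['mu20'],M['mu11']],[M['mu11'],M['mu02']]]); w,v=np.linalg.eigh(mu); 
    ang=lambda u:np.degrees(np.arctan2(u[1],u[0]))%180
    return dict(cen=cen.round(1),rectc=np.round(c,1),size=(np.linalg.norm(e[0]).round(1),np.linalg.norm(e[1]).round(1)),narrow_rect=round(float(ang(e[0])),1),narrow_mom=round(float(ang(v[:,0])),1))
E
python3 - <<'E'
from h import *
d=pickle.load(open('top0.pkl','rb')); f=d['frame']
h=cv2.cvtColor(f,cv2.COLOR_BGR2HSV)
for n,p in dict(bg=(220,185),pink=(229,210),br=(260,172),yel=(263,210),org=(194,174),red=(190,206),box=(315,196),tray=(148,183)).items(): print(n,h[p[1],p[0]])
L=dict(cab1=((183,163,206,186),(0,85,60),(30,255,255),.002),r2=((247,160,275,186),(0,70,40),(30,255,255),.006),cab3=((254,198,275,222),(0,85,60),(40,255,255),.002),r3=((218,198,240,222),(0,25,40),(18,255,255),.006),jar=((177,192,210,222),(0,120,60),(12,255,255),.075),
 tray=((120,155,175,212),(0,70,60),(30,255,255),.016),box=((283,165,347,228),(0,90,40),(30,255,255),.034),dish=((343,166,395,218),(0,0,0),(180,255,70),.008))
for n,(roi,lo,hi,z) in L.items():
    k=seg(f,roi,lo,hi,*(((168,120,60),(180,255,255)) if n=='jar' else (((160,25,40),(180,255,255)) if n=='r3' else ()))); print(n,shape(d,k,z))
w=pickle.load(open('wrist0.pkl','rb'))
M=cv2.Rodrigues(w['rvec'])[0]; c=-M.T@w['tvec']; 
T=R.from_rotvec([-.50161,-3.10100,.00306]).as_matrix(); p=np.array([.19690,.59267,.24425])
print('cam in tool',T.T@(c-p),'\n',(T.T@M.T).round(3)); m=cv2.Rodrigues(d['rvec'])[0]; print('topcam',-m.T@d['tvec'])
E
```

```text
bg [ 21  20 181]
pink [ 12  54 220]
br [ 14 137 175]
yel [ 20 146 197]
org [ 12 135 216]
red [  3 163 156]
box [ 13 161 185]
tray [ 13 141 183]
cab1 {'cen': array([486.7, 298.4]), 'rectc': array([486.6, 298.4]), 'size': (np.float32(23.9), np.float32(31.8)), 'narrow_rect': 91.3, 'narrow_mom': 80.7}
r2 {'cen': array([488.8, 144.6]), 'rectc': array([488.2, 145.2]), 'size': (np.float32(32.4), np.float32(37.0)), 'narrow_rect': 123.6, 'narrow_mom': 106.1}
cab3 {'cen': array([402.7, 136.9]), 'rectc': array([402.5, 136.9]), 'size': (np.float32(20.7), np.float32(27.7)), 'narrow_rect': 90.4, 'narrow_mom': 96.7}
r3 {'cen': array([402.9, 216.5]), 'rectc': array([403.2, 216.7]), 'size': (np.float32(28.7), np.float32(36.3)), 'narrow_rect': 149.5, 'narrow_mom': 125.0}
jar {'cen': array([404.9, 291.6]), 'rectc': array([404.6, 291.7]), 'size': (np.float32(41.0), np.float32(42.1)), 'narrow_rect': 0.4, 'narrow_mom': 165.8}
tray {'cen': array([462.9, 403.7]), 'rectc': array([462.8, 403.7]), 'size': (np.float32(87.7), np.float32(89.2)), 'narrow_rect': 175.5, 'narrow_mom': 175.6}
box {'cen': array([433.4,  21.6]), 'rectc': array([433.3,  21.6]), 'size': (np.float32(108.2), np.float32(109.7)), 'narrow_rect': 5.1, 'narrow_mom': 8.2}
dish {'cen': array([ 446.2, -102.5]), 'rectc': array([ 446.5, -102.4]), 'size': (np.float32(87.6), np.float32(89.3)), 'narrow_rect': 90.2, 'narrow_mom': 112.8}
cam in tool [ 0.07941372  0.00103563 -0.1279654 ] 
 [[-0.    -0.949 -0.314]
 [ 1.    -0.     0.   ]
 [-0.    -0.314  0.949]]
topcam [0.34334253 0.15353419 0.93061116]
```

```bash
cat > go.py <<'E'
import sys
from h import *
from station import manip
s=manip.state()
x,y,z,a=map(float,sys.argv[1:5])
t,w=tool(s,[x/1000,y/1000,z/1000],np.radians(a)); print('shift',t.round(4),'turn',w.round(4))
print('t',round(s['t'],2),'tcp',np.round(s['tool_pos'],4),'w',round(s['width'],4),'F',np.round(s['force'],1))
E
python3 go.py 470 170 200 90
```

```text
shift [-0.3924 -0.315   0.045 ] turn [-1.500e-03 -2.000e-04 -3.208e-01]
t 0.15 tcp [0.1969 0.5928 0.2445] w 0.0856 F [-0.3  0.4 -0.3]
```

{"op": "step_arm", "data": {"rows": [[[-0.392,-0.315,0.045],[0,0,-0.321]],[[-0.392,-0.315,0.045],[0,0,-0.321]],[[-0.392,-0.315,0.045],[0,0,-0.321]],[[-0.392,-0.315,0.045],[0,0,-0.321]],[[-0.392,-0.315,0.045],[0,0,-0.321]],[[-0.392,-0.315,0.045],[0,0,-0.321]],[[-0.392,-0.315,0.045],[0,0,-0.321]],[[-0.392,-0.315,0.045],[0,0,-0.321]],[[-0.392,-0.315,0.045],[0,0,-0.321]],[[-0.392,-0.315,0.045],[0,0,-0.321]],[[-0.392,-0.315,0.045],[0,0,-0.321]],[[-0.392,-0.315,0.045],[0,0,-0.321]],[[-0.392,-0.315,0.045],[0,0,-0.321]],[[-0.392,-0.315,0.045],[0,0,-0.321]]], "claw": 0.3}}

```text
t: 1.55
tool_pos: [0.4688, 0.1721, 0.2]
tool_rot: [0.005, -3.141, 0.002]
force: [-0.4, 0.6, 1.1]
width: 0.0598
```

```bash
python3 - <<'E'
from h import *
from station import manip
d=manip.snapshot('wrist'); pickle.dump(d,open('wrist1.pkl','wb')); cv2.imwrite('pics/wrist1.png',d['frame'])
for n,P in dict(cab1=(.4867,.2984,.004),r2=(.4888,.1446,.01),cab3=(.4027,.1369,.004),r3=(.4029,.2165,.008),jar=(.405,.2916,.075),box=(.4334,.0216,.034)).items(): print(n,proj(d,[P])[0].round())
E
python3 go.py 470 170 200 90
```

```text
cab1 [370. 181.]
r2 [232. 184.]
cab3 [223. 102.]
r3 [301. 103.]
jar [404. 110.]
box [101. 136.]
shift [-0.0011 -0.0019  0.    ] turn [-0.0011 -0.0007  0.0033]
t 1.6 tcp [0.4689 0.1719 0.2   ] w 0.0599 F [ 0.1  0.1 -0.7]
```

View pics/wrist1.png

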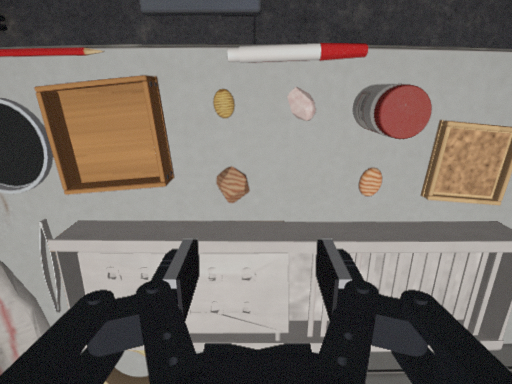

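The wrist view shows all five objects: brown rough stone at (233,184), pink at (301,103), yellow cabochon at (224,103), orange at (371,182), and the jar lid at (403,111). The three containers are partly or fully in view too. The positions agree with the top view to within about a pixel.

```bash
python3 - <<'E'
from h import *
d=pickle.load(open('wrist1.pkl','rb')); f=d['frame']
L=dict(cab1=((352,160,392,206),(0,60,60),(30,255,255),.002),r2=((210,160,258,210),(0,50,30),(30,255,255),.005),cab3=((206,82,244,124),(0,70,60),(40,255,255),.002),r3=((282,82,324,126),(0,22,40),(18,255,255),.005),jar=((345,75,440,145),(0,120,60),(12,255,255),.075),
 tray=((418,112,511,212),(0,70,60),(30,255,255),.016),box=((30,70,180,200),(0,90,40),(30,255,255),.034))
v=cv2.resize(f,None,fx=3,fy=3,interpolation=cv2.INTER_CUBIC)
for n,(roi,lo,hi,z) in L.items():
    k=seg(f,roi,lo,hi,*(((168,120,60),(180,255,255)) if n=='jar' else (((160,22,40),(180,255,255)) if n=='r3' else ()))); print(n,shape(d,k,z))
    cv2.drawContours(v,[np.round((k+.5)*3).astype(int)],-1,(0,255,0),1)
cv2.imwrite('pics/v1.png',v[200:640,560:1350])
cv2.imwrite('pics/v1b.png',v[200:640,0:600])
# r2 contour angle profile
E
```

```text
cab1 {'cen': array([488.2, 299.1]), 'rectc': array([488.3, 299.1]), 'size': (np.float32(25.7), np.float32(32.8)), 'narrow_rect': 90.3, 'narrow_mom': 81.5}
r2 {'cen': array([490.7, 145. ]), 'rectc': array([489.9, 145.5]), 'size': (np.float32(33.5), np.float32(37.7)), 'narrow_rect': 122.2, 'narrow_mom': 106.0}
cab3 {'cen': array([404.1, 137.5]), 'rectc': array([404.2, 137.4]), 'size': (np.float32(21.2), np.float32(29.0)), 'narrow_rect': 90.0, 'narrow_mom': 96.1}
r3 {'cen': array([404.6, 217.5]), 'rectc': array([404.7, 217.5]), 'size': (np.float32(25.1), np.float32(34.4)), 'narrow_rect': 136.5, 'narrow_mom': 125.3}
jar {'cen': array([406.7, 290.4]), 'rectc': array([406.8, 290.3]), 'size': (np.float32(42.2), np.float32(46.1)), 'narrow_rect': 178.5, 'narrow_mom': 174.1}
tray {'cen': array([465.2, 398.4]), 'rectc': array([464. , 401.1]), 'size': (np.float32(85.4), np.float32(94.7)), 'narrow_rect': 175.5, 'narrow_mom': 146.2}
box {'cen': array([434.6,  26.3]), 'rectc': array([434.7,  26.4]), 'size': (np.float32(106.6), np.float32(117.3)), 'narrow_rect': 5.1, 'narrow_mom': 7.1}
```

View pics/v1.png

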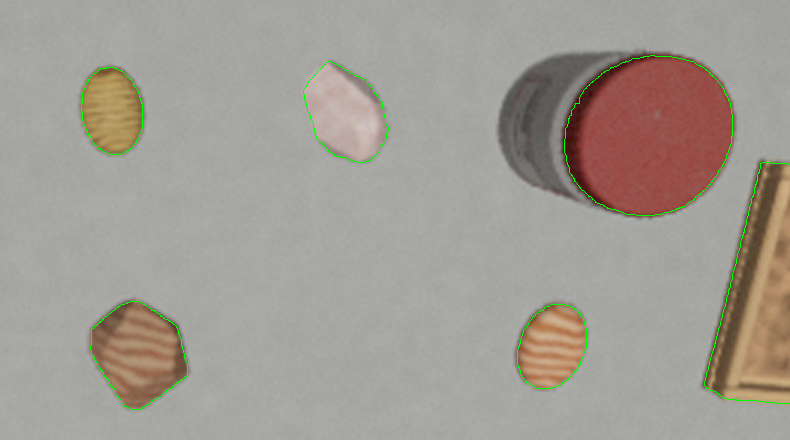

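View pics/v1b.png

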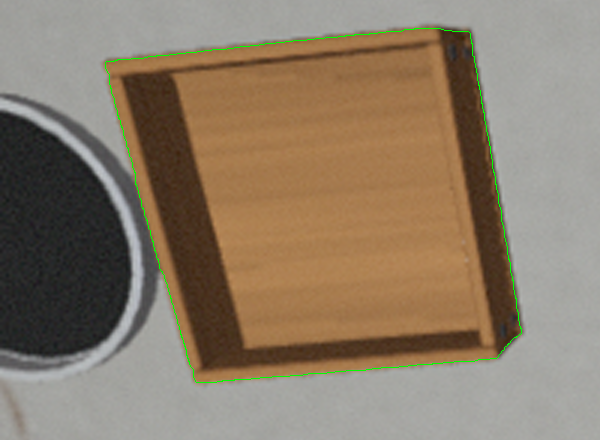

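```bash
python3 go.py 490 145 17 103
```

```text
shift [-0.0212 -0.0268  0.183 ] turn [-0.001  -0.0008 -0.2236]
t 1.6 tcp [0.4689 0.1719 0.2   ] w 0.0599 F [ 0.1  0.1 -0.7]
```

{"op": "step_arm", "data": {"rows": [[[-0.021,-0.027,0.05],[0,0,-0.15]],[[-0.021,-0.027,0.1],[0,0,-0.224]],[[-0.021,-0.027,0.13],[0,0,-0.224]],[[-0.021,-0.027,0.15],[0,0,-0.224]],[[-0.021,-0.027,0.165],[0,0,-0.224]],[[-0.021,-0.027,0.175],[0,0,-0.224]],[[-0.021,-0.027,0.18],[0,0,-0.224]],[[-0.021,-0.027,0.183],[0,0,-0.224]],[[-0.021,-0.027,0.183],[0,0,-0.224]]], "claw": 0.3}}

```text
t: 2.5
tool_pos: [0.49, 0.1452, 0.0173]
tool_rot: [0.357, -3.121, 0.001]
force: [-0.3, 0.1, -0.1]
width: 0.0601
```

```bash
cat > snap.py <<'E'
import sys
from h import *
from station import manip
for n in sys.argv[2:]:
    d=manip.snapshot(n); pickle.dump(d,open(f'{n}{sys.argv[1]}.pkl','wb')); cv2.imwrite(f'pics/{n}{sys.argv[1]}.png',d['frame'])
s=manip.state(); print('t',round(s['t'],2),'tcp',np.round(s['tool_pos'],4),'w',round(s['width'],4),'F',np.round(s['force'],1),'M',np.round(s['moment'],2))
E
python3 snap.py 2 wrist
```

```text
t 2.55 tcp [0.4902 0.1452 0.0176] w 0.06 F [ 1.2 -1.3  0. ] M [-0.03  0.02 -0.02]
```

View pics/wrist2.png

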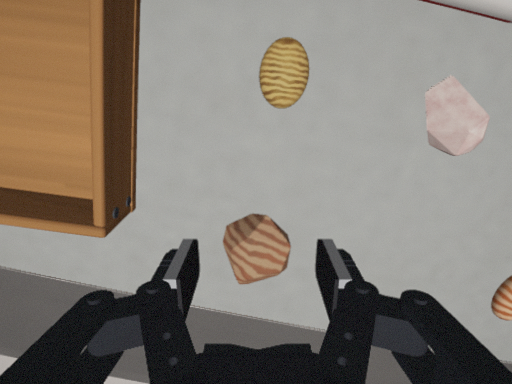

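The stone sits between the open fingers at about (257,248). I'll check it against the projected TCP and the close-range position estimates.

```bash
python3 - <<'E'
from h import *
d=pickle.load(open('wrist2.pkl','rb')); f=d['frame']
print(proj(d,[[.4902,.1452,.005],[.4902,.1452,.0176]]).round(1))
k=seg(f,(205,205,300,292),(0,50,30),(30,255,255));print(shape(d,k,.006))
P=ray(d,k,.006)[:,:2]*1000
for a in (95,100,103,106,112): 
    u=np.array([np.cos(np.radians(a)),np.sin(np.radians(a))]); q=P@u; q2=P@np.array([-u[1],u[0]]); m=(q2+0>-999); c=np.array([490.2,145.2]); print(a,(q-c@u).min().round(1),(q-c@u).max().round(1),(q2-c@[-u[1],u[0]]).min().round(1),(q2-c@[-u[1],u[0]]).max().round(1))
k=seg(f,(250,25,320,120),(0,70,60),(40,255,255));print('cab3',shape(d,k,.002))
k=seg(f,(410,65,500,165),(0,22,40),(18,255,255),(160,22,40),(180,255,255));print('r3',shape(d,k,.005))
E
```

```text
[[256.6 249.2]
 [256.6 262.4]]
{'cen': array([489.9, 144.7]), 'rectc': array([488.8, 145.2]), 'size': (np.float32(33.1), np.float32(38.0)), 'narrow_rect': 120.6, 'narrow_mom': 107.7}
95 -18.0 16.8 -21.4 20.2
100 -17.6 17.1 -20.8 20.3
103 -17.4 17.2 -20.3 20.4
106 -17.1 17.3 -20.0 20.5
112 -16.5 17.4 -19.2 20.5
cab3 {'cen': array([404.1, 137.6]), 'rectc': array([404.1, 137.5]), 'size': (np.float32(21.7), np.float32(29.5)), 'narrow_rect': 103.1, 'narrow_mom': 96.2}
r3 {'cen': array([405.2, 218. ]), 'rectc': array([406.2, 216.6]), 'size': (np.float32(26.9), np.float32(37.2)), 'narrow_rect': 152.7, 'narrow_mom': 141.0}
```

{"op": "step_arm", "data": {"rows": [[[0,0,0],[0,0,0]],[[0,0,0],[0,0,0]],[[0,0,0],[0,0,0]],[[0,0,0],[0,0,0]],[[0,0,0],[0,0,0]],[[0,0,0],[0,0,0]]], "claw": 1.0}}

```text
t: 3.15
tool_pos: [0.4907, 0.1458, 0.0188]
tool_rot: [-0.357, 3.12, 0.001]
force: [-2.6, 0.4, 8.9]
width: 0.0296
```

```bash
python3 snap.py 3 wrist
```

```text
t 3.2 tcp [0.4907 0.1459 0.0188] w 0.0293 F [-2.8  0.9  8.2] M [0.06 0.66 0.02]
```

View pics/wrist3.png

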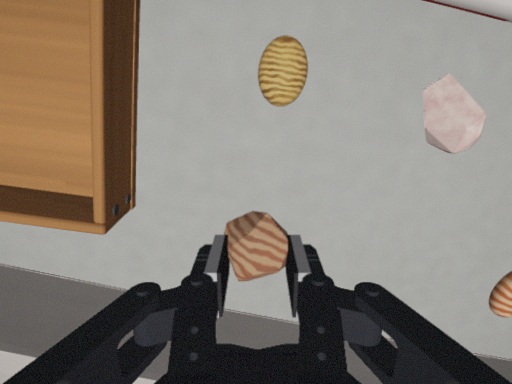

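{"op": "step_arm", "data": {"rows": [[[0,0,-0.001],[0,0,0]],[[0,0,-0.003],[0,0,0]],[[0,0,-0.008],[0,0,0]],[[0,0,-0.015],[0,0,0]],[[0,0,-0.02],[0,0,0]]]}}

```text
t: 3.7
tool_pos: [0.4909, 0.1458, 0.0396]
tool_rot: [-0.357, 3.119, 0.001]
force: [-0.5, -0.4, -0.6]
width: 0.0295
```

```bash
python3 snap.py 4 wrist
```

```text
t 3.75 tcp [0.4914 0.146  0.0403] w 0.0295 F [ 0.4 -0.5  0.7] M [-0.05 -0.   -0.  ]
```

View pics/wrist4.png

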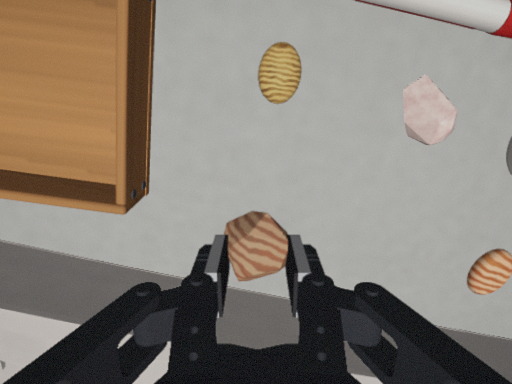

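```bash
python3 go.py 439 -1 90 5; python3 -c "
from station import manip;print(manip.state()['joint_pos'].round(2))"
```

```text
shift [ 0.0841 -0.1314 -0.0501] turn [-0.0018  0.0032 -1.4302]
t 3.75 tcp [0.4914 0.146  0.0403] w 0.0295 F [ 0.4 -0.5  0.7]
[-0.59  0.36  0.29  1.93 -0.13  0.87  1.56]
```

```bash
sed -i 's/for k in(0,np.pi)/for k in(0,)/' h.py; python3 go.py 439 -1 110 5;python3 go.py 439 -1 40 5
```

```text
shift [ 0.084  -0.1313 -0.0701] turn [0.0033 0.0019 1.7114]
t 3.75 tcp [0.4914 0.146  0.0403] w 0.0295 F [ 0.4 -0.5  0.7]
shift [ 8.430e-02 -1.314e-01 -1.000e-04] turn [0.0033 0.0019 1.7114]
t 3.75 tcp [0.4914 0.146  0.0403] w 0.0295 F [ 0.4 -0.5  0.7]
```

{"op": "step_arm", "data": {"rows": [[[0,0,-0.04],[0,0,0]],[[0,0,-0.07],[0,0,0.14]],[[0.084,-0.131,-0.07],[0,0,1.711]],[[0.084,-0.131,-0.07],[0,0,1.711]],[[0.084,-0.131,-0.07],[0,0,1.711]],[[0.084,-0.131,-0.07],[0,0,1.711]],[[0.084,-0.131,-0.07],[0,0,1.711]],[[0.084,-0.131,-0.07],[0,0,1.711]],[[0.084,-0.131,-0.07],[0,0,1.711]],[[0.084,-0.131,-0.07],[0,0,1.711]],[[0.084,-0.131,-0.07],[0,0,1.711]],[[0.084,-0.131,-0.07],[0,0,1.711]],[[0.084,-0.131,-0.07],[0,0,1.711]],[[0.084,-0.131,-0.07],[0,0,1.711]],[[0.084,-0.131,-0.07],[0,0,1.711]],[[0.084,-0.131,-0.07],[0,0,1.711]]]}}

```text
t: 5.35
tool_pos: [0.4389, -0.0007, 0.11]
tool_rot: [2.119, 2.318, 0.005]
force: [0.3, -0.4, -0.2]
width: 0.0295
```

```bash
python3 snap.py 5 wrist; python3 go.py 439 -1 25 5
```

```text
t 5.4 tcp [ 0.4389 -0.0007  0.1099] w 0.0295 F [ 0.3 -0.  -0.9] M [-0.01 -0.02  0.02]
shift [-0.0004 -0.0002  0.0849] turn [ 0.0032 -0.0012  0.0018]
t 5.4 tcp [ 0.4389 -0.0007  0.1099] w 0.0295 F [ 0.3 -0.  -0.9]
```

View pics/wrist5.png

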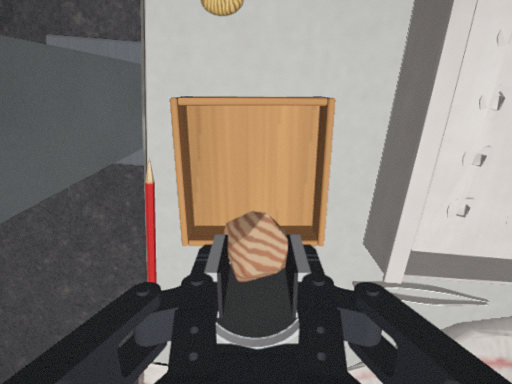

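The stone is still in the jaws at (257,246). The box is axis-aligned with the view; its rim corners are at about (171,98), (334,98), (183,244) and (325,244).

```bash
python3 - <<'E'
from h import *
d=pickle.load(open('wrist5.pkl','rb'))
P=ray(d,[(170,98),(334.5,97.5),(325,245),(182,245)],.034)[:,:2]*1000;print(P.round(1),P.mean(0))
print('floor px of target',proj(d,[(.439,-.001,.005),(.439+.0,.021,.005),(.439,-.023,.005)]).round())
E
```

```text
[[378.2  69.7]
 [483.6  79.4]
 [494.3 -26.5]
 [387.3 -35.8]] [435.87055414  21.68155757]
floor px of target [[255. 194.]
 [257. 168.]
 [252. 219.]]
```

{"op": "step_arm", "data": {"rows": [[[0,0,0.035],[0,0,0]],[[0,0,0.06],[0,0,0]],[[0,0,0.073],[0,0,0]],[[0,0,0.08],[0,0,0]],[[0,0,0.083],[0,0,0]],[[0,0,0.085],[0,0,0]],[[0,0,0.086],[0,0,0]]]}}

```text
t: 6.1
tool_pos: [0.4398, -0.0005, 0.0245]
tool_rot: [2.119, 2.317, 0.006]
force: [0.0, -0.0, -1.5]
width: 0.0297
```

```bash
python3 snap.py 6 wrist
```

```text
t 6.15 tcp [ 0.4396 -0.0005  0.0244] w 0.0294 F [ 0.5 -0.   0.2] M [ 0.03 -0.01  0.  ]
```

View pics/wrist6.png

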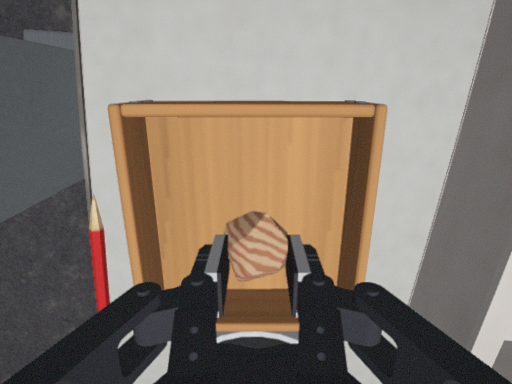

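The stone is inside the box just above the floor, with both fingers clear of the walls. I'll lower it slightly, open partway and lift.

{"op": "step_arm", "data": {"rows": [[[0,0,0.001],[0,0,0]],[[0,0,0.001],[0,0,0]]]}}

```text
t: 6.35
tool_pos: [0.44, -0.0004, 0.0239]
tool_rot: [2.119, 2.317, 0.008]
force: [-0.7, -0.1, 2.4]
width: 0.0294
```

{"op": "step_arm", "data": {"rows": [[[0,0,0],[0,0,0]],[[0,0,0],[0,0,0]],[[0,0,0],[0,0,0]],[[0,0,-0.015],[0,0,0]],[[0,0,-0.045],[0,0,0]],[[0,0,-0.085],[0,0,0]]], "claw": 0.45}}

```text
t: 6.95
tool_pos: [0.4382, -0.0009, 0.1086]
tool_rot: [2.12, 2.318, 0.002]
force: [0.4, 0.4, 0.0]
width: 0.0467
```

```bash
python3 snap.py 7 wrist;python3 go.py 404 217.5 100 125; python3 go.py 404.5 217.5 19 130
```

```text
t 7.0 tcp [ 0.4422 -0.0011  0.1153] w 0.0468 F [ 4.2 -1.5  4.8] M [-0.01 -0.26  0.01]
shift [ 0.2211 -0.0191  0.0155] turn [ 0.0086  0.0103 -2.0939]
t 7.0 tcp [ 0.4422 -0.0011  0.1153] w 0.0468 F [ 4.2 -1.5  4.8]
shift [ 0.2209 -0.0195  0.0965] turn [ 0.0083  0.0109 -2.1812]
t 7.0 tcp [ 0.4422 -0.0011  0.1153] w 0.0468 F [ 4.2 -1.5  4.8]
```

View pics/wrist7.png

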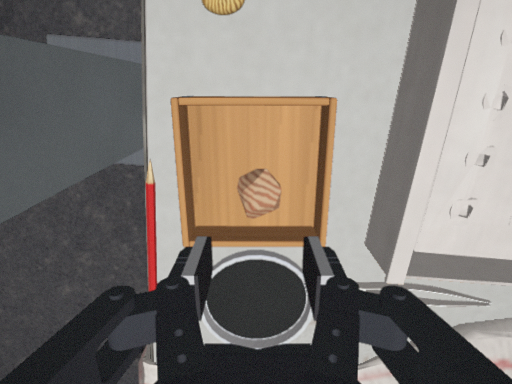

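Brown stone lies flat in the box at (259,193), well clear of the upper half where the pink stone will go.

```bash
python3 go.py 404.5 217 105 115
```

```text
shift [ 0.2206 -0.0186  0.0105] turn [ 0.0092  0.0093 -1.9194]
t 7.0 tcp [ 0.4422 -0.0011  0.1153] w 0.0468 F [ 4.2 -1.5  4.8]
```

{"op": "step_arm", "data": {"rows": [[[0.22,-0.019,0.005],[0.009,0.009,-1.92]],[[0.22,-0.019,0.005],[0.009,0.009,-1.92]],[[0.22,-0.019,0.005],[0.009,0.009,-1.92]],[[0.22,-0.019,0.005],[0.009,0.009,-1.92]],[[0.22,-0.019,0.005],[0.009,0.009,-1.92]],[[0.22,-0.019,0.005],[0.009,0.009,-1.92]],[[0.22,-0.019,0.005],[0.009,0.009,-1.92]],[[0.22,-0.019,0.005],[0.009,0.009,-1.92]],[[0.22,-0.019,0.005],[0.009,0.009,-1.92]],[[0.22,-0.019,0.005],[0.009,0.009,-1.92]],[[0.22,-0.019,0.005],[0.009,0.009,-1.92]],[[0.22,-0.019,0.005],[0.009,0.009,-1.92]],[[0.22,-0.019,0.005],[0.009,0.009,-1.92]],[[0.22,-0.019,0.005],[0.009,0.009,-1.92]],[[0.22,-0.019,0.005],[0.009,0.009,-1.92]]], "claw": 0.45}}

```text
t: 8.5
tool_pos: [0.4041, 0.2163, 0.1104]
tool_rot: [-0.675, 3.068, -0.0]
force: [0.5, 0.3, -0.0]
width: 0.047
```

```bash
python3 snap.py 8 wrist;python3 go.py 404.5 217 105 115
```

```text
t 8.55 tcp [0.4041 0.2163 0.1104] w 0.0471 F [ 0.3  1.5 -0.7] M [0.02 0.03 0.03]
shift [-0.0007  0.0005  0.0054] turn [-0.0001  0.0002 -0.003 ]
t 8.55 tcp [0.4041 0.2163 0.1104] w 0.0471 F [ 0.3  1.5 -0.7]
```

View pics/wrist8.png

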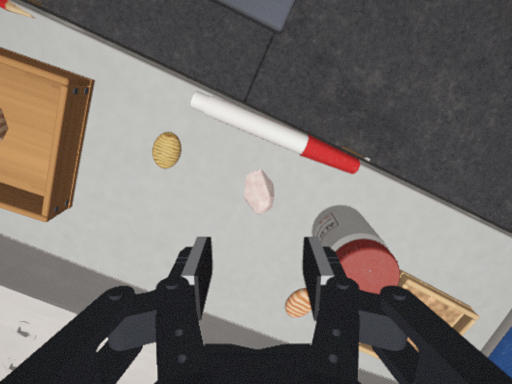

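The pink stone is at (258,191), with its long side nearly vertical in the view, so yaw 115° lies across its narrow side. The jar's base is to the right at about (342,225).

```bash
python3 - <<'E'
from h import *
d=pickle.load(open('wrist8.pkl','rb')); f=d['frame']
k=seg(f,(238,162,282,220),(0,22,40),(18,255,255),(160,22,40),(180,255,255));print('r3',shape(d,k,.005))
P=ray(d,k,.005)[:,:2]*1000
for a in (110,115,120,125,130,135): 
    u=np.array([np.cos(np.radians(a)),np.sin(np.radians(a))]); n=np.array([-u[1],u[0]]); print(a,np.ptp(P@u).round(1),np.ptp(P@n).round(1),((P@u).max()+(P@u).min())/2*u+((P@n).max()+(P@n).min())/2*n)
k=seg(f,(145,125,190,175),(0,70,60),(40,255,255));print('cab3',shape(d,k,.002))
k=seg(f,(330,235,402,300),(0,120,60),(12,255,255),(168,120,60),(180,255,255));print('jar',shape(d,k,.075))
E
python3 go.py 405 217 19 118
```

```text
r3 {'cen': array([404.2, 217.6]), 'rectc': array([404.3, 217.2]), 'size': (np.float32(24.1), np.float32(37.3)), 'narrow_rect': 120.4, 'narrow_mom': 123.0}
110 24.2 37.6 [404.10637519 217.6093057 ]
115 24.1 37.5 [404.20220277 217.39013244]
120 24.1 37.3 [404.33084609 217.18423414]
125 24.7 36.8 [404.2945586  217.28761886]
130 25.2 36.4 [404.35577772 217.50143597]
135 25.6 35.7 [404.39865222 217.75644489]
cab3 {'cen': array([404.1, 137.4]), 'rectc': array([404. , 137.4]), 'size': (np.float32(21.7), np.float32(29.6)), 'narrow_rect': 92.6, 'narrow_mom': 94.3}
jar {'cen': array([397.8, 289.6]), 'rectc': array([397.8, 290. ]), 'size': (np.float32(31.3), np.float32(43.5)), 'narrow_rect': 144.6, 'narrow_mom': 162.8}
shift [-0.0011  0.0003  0.0914] turn [-0.0001  0.0001 -0.0554]
t 8.55 tcp [0.4041 0.2163 0.1104] w 0.0471 F [ 0.3  1.5 -0.7]
```

{"op": "step_arm", "data": {"rows": [[[0,0.001,0.035],[0,0,-0.055]],[[0,0.001,0.06],[0,0,-0.055]],[[0,0.001,0.075],[0,0,-0.055]],[[0,0.001,0.085],[0,0,-0.055]],[[0,0.001,0.09],[0,0,-0.055]],[[0,0.001,0.092],[0,0,-0.055]],[[0,0.001,0.092],[0,0,-0.055]]], "claw": 0.53}}

```text
t: 9.25
tool_pos: [0.4041, 0.2174, 0.0188]
tool_rot: [-0.759, 3.048, 0.0]
force: [0.6, 0.3, 0.2]
width: 0.0403
```

{"op": "step_arm", "data": {"rows": [[[0,0,0],[0,0,0]],[[0,0,0],[0,0,0]],[[0,0,0],[0,0,0]],[[0,0,0],[0,0,0]],[[0,0,0],[0,0,0]]], "claw": 1.0}}

```text
t: 9.75
tool_pos: [0.4045, 0.2186, 0.021]
tool_rot: [-0.759, 3.046, 0.003]
force: [-7.6, -2.2, 22.4]
width: 0.0169
```

{"op": "step_arm", "data": {"rows": [[[0,0,-0.001],[0,0,0]],[[0,0,-0.006],[0,0,0]],[[0,0,-0.016],[0,0,0]],[[0,0,-0.04],[0,0,0]],[[0,0,-0.08],[0,0,0]]]}}

```text
t: 10.25
tool_pos: [0.4028, 0.2175, 0.1006]
tool_rot: [0.759, -3.047, -0.001]
force: [1.2, 1.6, -0.5]
width: 0.0119
```

```bash
python3 snap.py 9 wrist;python3 go.py 435.5 49 105 5
```

```text
t 10.3 tcp [0.4067 0.2195 0.108 ] w 0.012 F [4.  1.6 4.2] M [ 0.08 -0.22 -0.02]
shift [ 0.0544 -0.1642  0.0022] turn [0.0108 0.004  1.971 ]
t 10.3 tcp [0.4067 0.2195 0.108 ] w 0.012 F [4.  1.6 4.2]
```

View pics/wrist9.png

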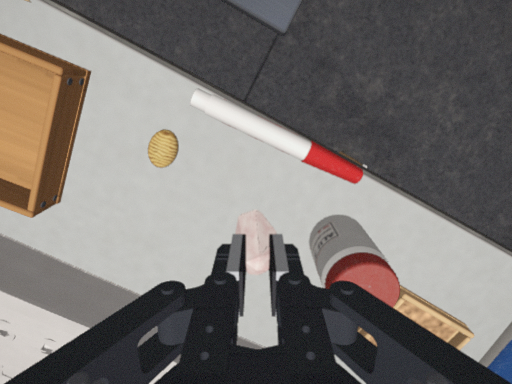

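The stone hangs in the jaws at about (256,240), but the width slipped from 17 to 12 mm, so it's held near its top. The fingertips closed a few mm too high. I'll set it back down and regrasp lower.

```bash
python3 go.py 404.3 217.3 27 118;python3 go.py 404.3 217.3 110 118;
```

```text
shift [ 0.0039 -0.001   0.081 ] turn [ 0.0022  0.0095 -0.0012]
t 10.3 tcp [0.4067 0.2195 0.108 ] w 0.012 F [4.  1.6 4.2]
shift [ 0.0031 -0.0009 -0.002 ] turn [ 0.0022  0.0095 -0.0012]
t 10.3 tcp [0.4067 0.2195 0.108 ] w 0.012 F [4.  1.6 4.2]
```

{"op": "step_arm", "data": {"rows": [[[0.003,-0.001,0.03],[0.002,0.009,0]],[[0.003,-0.001,0.055],[0.002,0.009,0]],[[0.004,-0.001,0.068],[0.002,0.009,0]],[[0.004,-0.001,0.076],[0.002,0.009,0]],[[0.004,-0.001,0.081],[0.002,0.009,0]],[[0.004,-0.001,0.083],[0.002,0.009,0]]]}}

```text
t: 10.9
tool_pos: [0.4048, 0.2181, 0.0263]
tool_rot: [-0.758, 3.047, 0.002]
force: [-9.0, -3.0, 27.5]
width: 0.012
```

```bash
python3 snap.py 10 wrist
```

```text
t 10.95 tcp [0.4048 0.2181 0.0265] w 0.0118 F [-5.6 -2.3 16.2] M [-0.67  1.25 -0.08]
```

View pics/wrist10.png

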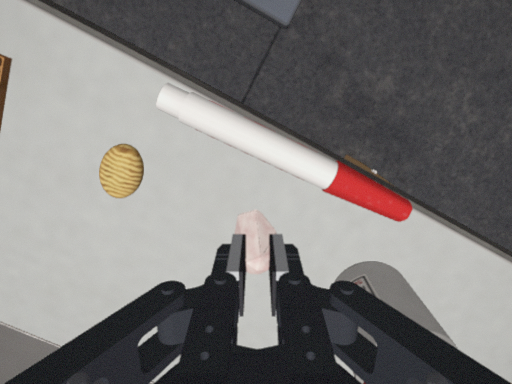

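The stone is back on the table, with about 27 N of contact. I'll open up and check how it sits.

{"op": "step_arm", "data": {"rows": [[[0,0,0],[0,0,0]],[[0,0,0],[0,0,0]],[[0,0,0],[0,0,0]],[[0,0,0],[0,0,0]]], "claw": 0.5}}

```text
t: 11.35
tool_pos: [0.4049, 0.2181, 0.0266]
tool_rot: [-0.758, 3.047, 0.002]
force: [0.0, 0.0, 0.5]
width: 0.0428
```

```bash
python3 snap.py 11 wrist; python3 - <<'E'
from h import *
d=pickle.load(open('wrist11.pkl','rb')); f=d['frame']
k=seg(f,(225,190,290,285),(0,22,60),(18,255,255),(160,22,60),(180,255,255));print('r3',shape(d,k,.005))
E
python3 go.py 404.3 217.3 15 118
```

```text
t 11.4 tcp [0.4049 0.2181 0.0265] w 0.0425 F [ 0.3  0.3 -0. ] M [ 0.01  0.04 -0.02]
r3 {'cen': array([404.7, 218.4]), 'rectc': array([405. , 217.9]), 'size': (np.float32(24.3), np.float32(38.7)), 'narrow_rect': 123.8, 'narrow_mom': 127.4}
shift [ 0.0009 -0.0004  0.0115] turn [ 0.0009  0.0019 -0.0011]
t 11.4 tcp [0.4049 0.2181 0.0265] w 0.0425 F [ 0.3  0.3 -0. ]
```

View pics/wrist11.png

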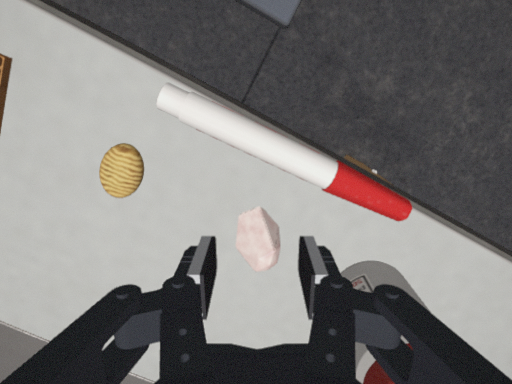

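The stone lies flat and centred between the fingers at (258,240). I'll turn to yaw 110° to keep the gripper body clear of the jar, then go lower.

{"op": "step_arm", "data": {"rows": [[[0.0005,0,0.001],[0,0,0.1]],[[0.0005,0,0.004],[0,0,0.14]],[[0.0005,0,0.008],[0,0,0.14]],[[0.0005,0,0.0105],[0,0,0.14]],[[0.0005,0,0.0115],[0,0,0.14]],[[0.0005,0,0.0115],[0,0,0.14]]], "claw": 0.55}}

```text
t: 12.0
tool_pos: [0.4043, 0.2177, 0.0148]
tool_rot: [-0.544, 3.093, 0.002]
force: [0.1, -0.1, 0.3]
width: 0.0384
```

{"op": "step_arm", "data": {"rows": [[[0,0,0],[0,0,0]],[[0,0,0],[0,0,0]],[[0,0,0],[0,0,0]],[[0,0,0],[0,0,0]]], "claw": 1.0}}

```text
t: 12.4
tool_pos: [0.4044, 0.2181, 0.0152]
tool_rot: [-0.544, 3.093, 0.003]
force: [-2.2, -0.3, 5.7]
width: 0.0209
```

```bash
python3 snap.py 12 wrist
```

```text
t 12.45 tcp [0.4044 0.2181 0.0152] w 0.021 F [-2.  -0.6  5.1] M [-0.11  0.44  0.02]
```

View pics/wrist12.png

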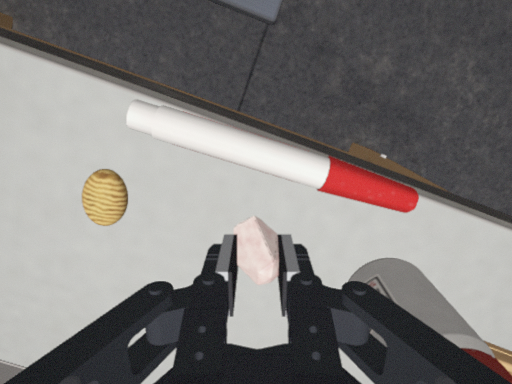

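The grip is now 21 mm wide, down low. Lifting.

{"op": "step_arm", "data": {"rows": [[[0,0,-0.001],[0,0,0]],[[0,0,-0.005],[0,0,0]],[[0,0,-0.012],[0,0,0]],[[0,0,-0.03],[0,0,0]],[[0,0,-0.06],[0,0,0]],[[0,0,-0.095],[0,0,0]],[[0,0,-0.095],[0,0,0]]]}}

```text
t: 13.15
tool_pos: [0.407, 0.2193, 0.115]
tool_rot: [-0.542, 3.085, 0.008]
force: [0.0, 0.1, -1.1]
width: 0.0203
```

```bash
python3 snap.py 13 wrist;python3 go.py 436 49 110 5
```

```text
t 13.2 tcp [0.4059 0.2188 0.1129] w 0.0204 F [-0.6 -1.  -1.4] M [-0.   -0.05  0.02]
shift [ 0.0297 -0.1699  0.0021] turn [0.0087 0.0021 1.8319]
t 13.2 tcp [0.4059 0.2188 0.1129] w 0.0204 F [-0.6 -1.  -1.4]
```

View pics/wrist13.png

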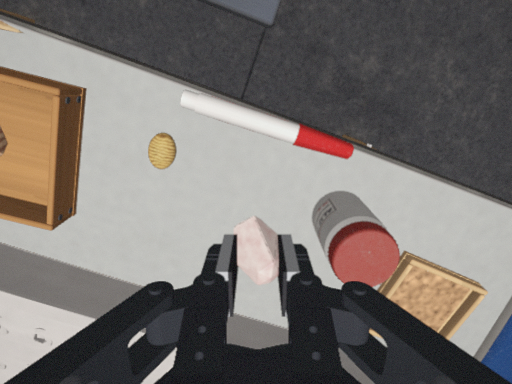

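The pink stone is held securely at (257,250). Moving it above the box.

```bash
python3 go.py 437 47 105 0; python3 - <<'E'
from h import *
d=pickle.load(open('wrist7.pkl','rb')); f=d['frame']
k=seg(f,(228,160,292,226),(0,70,30),(11,255,255)); print(shape(d,k,.011), (ray(d,k,.011)[:,1]*1000).max())
print(ray(d,[(259,168),(259,104)],.011)*1000, ray(d,[(259,104)],.034)*1000)
E
```

```text
shift [ 0.0295 -0.1721  0.0071] turn [8.9000e-03 1.8000e-03 1.9192e+00]
t 13.2 tcp [0.4059 0.2188 0.1129] w 0.0204 F [-0.6 -1.  -1.4]
{'cen': array([445.3,   1.5]), 'rectc': array([444.8,   1.9]), 'size': (np.float32(3.3), np.float32(20.5)), 'narrow_rect': 74.4, 'narrow_mom': 74.2} 5.026543202206427
[[439.30674132  22.75017651  11.        ]
 [435.03731072  69.65982745  11.        ]] [[434.75948718  70.70494063  34.        ]]
```

{"op": "step_arm", "data": {"rows": [[[0.03,-0.172,0.002],[0.009,0.002,1.919]],[[0.03,-0.172,0.002],[0.009,0.002,1.919]],[[0.03,-0.172,0.002],[0.009,0.002,1.919]],[[0.03,-0.172,0.002],[0.009,0.002,1.919]],[[0.03,-0.172,0.002],[0.009,0.002,1.919]],[[0.03,-0.172,0.002],[0.009,0.002,1.919]],[[0.03,-0.172,0.002],[0.009,0.002,1.919]],[[0.03,-0.172,0.002],[0.009,0.002,1.919]],[[0.03,-0.172,0.002],[0.009,0.002,1.919]],[[0.03,-0.172,0.002],[0.009,0.002,1.919]],[[0.03,-0.172,0.002],[0.009,0.002,1.919]],[[0.03,-0.172,0.002],[0.009,0.002,1.919]],[[0.03,-0.172,0.002],[0.009,0.002,1.919]],[[0.03,-0.172,0.002],[0.009,0.002,1.919]],[[0.03,-0.172,0.007],[0.009,0.002,1.919]],[[0.03,-0.172,0.007],[0.009,0.002,1.919]]]}}

```text
t: 14.8
tool_pos: [0.4358, 0.0469, 0.1042]
tool_rot: [-2.217, -2.224, 0.002]
force: [0.6, -0.1, -1.9]
width: 0.0206
```

```bash
python3 snap.py 14 wrist;python3 go.py 437 47 21 0
```

```text
t 14.85 tcp [0.4359 0.0468 0.1045] w 0.0204 F [ 0.4  0.4 -0.5] M [ 0.04  0.02 -0.03]
shift [0.0002 0.0012 0.0835] turn [-0.0015  0.0004  0.0024]
t 14.85 tcp [0.4359 0.0468 0.1045] w 0.0204 F [ 0.4  0.4 -0.5]
```

View pics/wrist14.png

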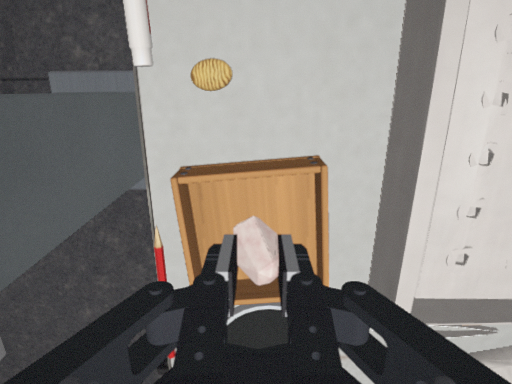

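{"op": "step_arm", "data": {"rows": [[[0,0.001,0.035],[0,0,0]],[[0,0.001,0.06],[0,0,0]],[[0,0.001,0.073],[0,0,0]],[[0,0.001,0.08],[0,0,0]],[[0,0.001,0.082],[0,0,0]],[[0,0.001,0.083],[0,0,0]]]}}

```text
t: 15.45
tool_pos: [0.4372, 0.0468, 0.0218]
tool_rot: [-2.218, -2.224, 0.001]
force: [-0.9, 0.5, -0.8]
width: 0.0212
```

```bash
python3 snap.py 15 wrist
```

```text
t 15.5 tcp [0.4373 0.0469 0.0219] w 0.0207 F [-0.3  0.1 -0.9] M [-0.02 -0.01  0.  ]
```

View pics/wrist15.png

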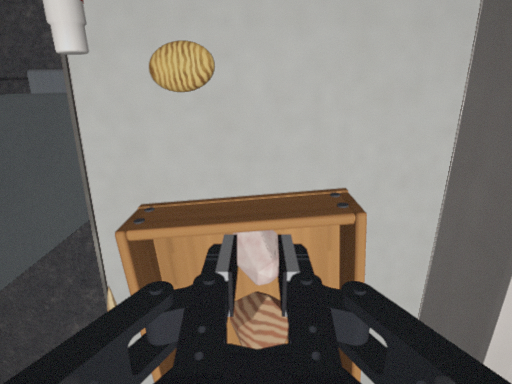

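The pink stone is just above the floor, with its lower end at row 283 and the brown stone starting at about row 292. Releasing.

{"op": "step_arm", "data": {"rows": [[[0,0,0.001],[0,0,0]],[[0,0,0.0015],[0,0,0]]]}}

```text
t: 15.7
tool_pos: [0.4379, 0.0471, 0.021]
tool_rot: [2.218, 2.224, 0.001]
force: [-0.1, -0.0, -1.0]
width: 0.0204
```

{"op": "step_arm", "data": {"rows": [[[0,0,0],[0,0,0]],[[0,0,0],[0,0,0]],[[0,0,0],[0,0,0]],[[0,0,-0.015],[0,0,0]],[[0,0,-0.045],[0,0,0]],[[0,0,-0.085],[0,0,0]],[[0,0,-0.115],[0,0,0]],[[0,0,-0.115],[0,0,0]]], "claw": 0.55}}

```text
t: 16.5
tool_pos: [0.4404, 0.0474, 0.14]
tool_rot: [2.216, 2.222, 0.012]
force: [0.4, -0.3, -0.3]
width: 0.0385
```

```bash
python3 snap.py 16 wrist;python3 go.py 487.8 299 110 81
```

```text
t 16.55 tcp [0.4392 0.0474 0.1379] w 0.0383 F [-0.1  0.3 -1.1] M [-0.    0.01  0.03]
shift [0.2514 0.0492 0.0288] turn [ 5.9000e-03  1.4000e-03 -1.4107e+00]
t 16.55 tcp [0.4392 0.0474 0.1379] w 0.0383 F [-0.1  0.3 -1.1]
```

View pics/wrist16.png

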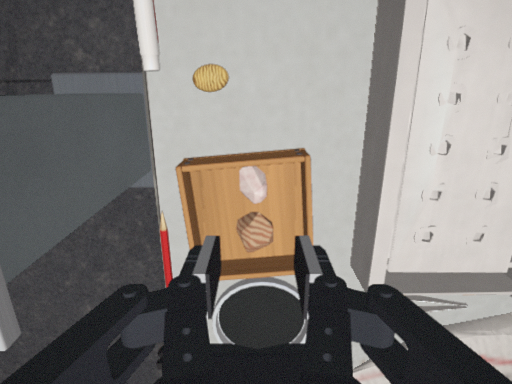

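Both rough stones lie flat and separate in the box, pink at (254,184) and brown at (255,231). Next is the orange cabochon.

{"op": "step_arm", "data": {"rows": [[[0.251,0.049,0.0],[0.006,0.001,-1.41]],[[0.251,0.049,0.0],[0.006,0.001,-1.41]],[[0.251,0.049,0.0],[0.006,0.001,-1.41]],[[0.251,0.049,0.0],[0.006,0.001,-1.41]],[[0.251,0.049,0.0],[0.006,0.001,-1.41]],[[0.251,0.049,0.0],[0.006,0.001,-1.41]],[[0.251,0.049,0.02],[0.006,0.001,-1.41]],[[0.251,0.049,0.03],[0.006,0.001,-1.41]],[[0.251,0.049,0.03],[0.006,0.001,-1.41]],[[0.251,0.049,0.03],[0.006,0.001,-1.41]],[[0.251,0.049,0.03],[0.006,0.001,-1.41]],[[0.251,0.049,0.03],[0.006,0.001,-1.41]],[[0.251,0.049,0.03],[0.006,0.001,-1.41]]], "claw": 0.53}}

```text
t: 17.85
tool_pos: [0.4874, 0.2985, 0.1083]
tool_rot: [-0.25, -3.131, 0.001]
force: [0.7, 0.6, 0.9]
width: 0.0404
```

```bash
python3 snap.py 17 wrist;python3 - <<'E'
from h import *
d=pickle.load(open('wrist17.pkl','rb')); f=d['frame']
k=seg(f,(235,165,280,215),(0,60,60),(30,255,255));print('cab1',shape(d,k,.002))
E
python3 go.py 487.8 299 15 81
```

```text
t 17.9 tcp [0.4874 0.2986 0.1084] w 0.0397 F [-1.4  0.  -0. ] M [ 0.02 -0.03 -0.01]
cab1 {'cen': array([488.1, 299. ]), 'rectc': array([488.2, 299.1]), 'size': (np.float32(24.3), np.float32(33.9)), 'narrow_rect': 80.0, 'narrow_mom': 79.3}
shift [-0.0003  0.0005  0.0934] turn [-0.0006 -0.0001 -0.0019]
t 17.9 tcp [0.4874 0.2986 0.1084] w 0.0397 F [-1.4  0.  -0. ]
```

View pics/wrist17.png

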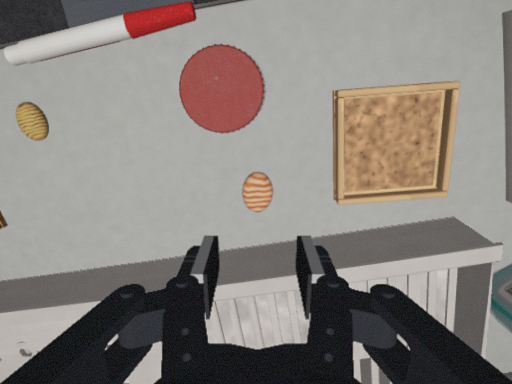

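The orange cabochon is at (257,191), centred, and measures 24 x 34 mm at 79.5°. Going down low.

{"op": "step_arm", "data": {"rows": [[[-0.0006,0.0004,0.035],[0,0,0.02]],[[-0.0006,0.0004,0.06],[0,0,0.02]],[[-0.0006,0.0004,0.075],[0,0,0.02]],[[-0.0006,0.0004,0.086],[0,0,0.02]],[[-0.0006,0.0004,0.091],[0,0,0.02]],[[-0.0006,0.0004,0.0935],[0,0,0.02]],[[-0.0006,0.0004,0.0938],[0,0,0.02]],[[-0.0006,0.0004,0.0938],[0,0,0.02]]]}}

```text
t: 18.7
tool_pos: [0.4887, 0.2992, 0.0155]
tool_rot: [0.281, 3.128, 0.001]
force: [0.6, 0.8, 1.2]
width: 0.0402
```

```bash
python3 snap.py 18 wrist;python3 - <<'E'
from h import *
d=pickle.load(open('wrist18.pkl','rb')); f=d['frame']
k=seg(f,(222,200,290,300),(0,60,60),(30,255,255));print('cab1',shape(d,k,.002)); print(k.min(0),k.max(0))
E
```

```text
t 18.75 tcp [0.4886 0.2991 0.0155] w 0.04 F [ 0.3 -0.4  0.9] M [-0.01  0.04 -0.02]
cab1 {'cen': array([488.2, 299. ]), 'rectc': array([488.2, 299. ]), 'size': (np.float32(24.5), np.float32(34.7)), 'narrow_rect': 80.5, 'narrow_mom': 79.0}
[231.625 216.875] [278.625 275.875]
```

{"op": "step_arm", "data": {"rows": [[[0,0,0.001],[0,0,0]],[[0,0,0.0015],[0,0,0]],[[0,0,0.0015],[0,0,0]]]}}

```text
t: 19.05
tool_pos: [0.4887, 0.2992, 0.0141]
tool_rot: [0.281, 3.128, 0.001]
force: [-0.4, -0.2, 0.6]
width: 0.0399
```

{"op": "step_arm", "data": {"rows": [[[0,0,0],[0,0,0]],[[0,0,0],[0,0,0]],[[0,0,0],[0,0,0]],[[0,0,0],[0,0,0]]], "claw": 1.0}}

```text
t: 19.45
tool_pos: [0.4889, 0.2992, 0.0145]
tool_rot: [0.281, 3.128, 0.001]
force: [-1.3, -0.6, 6.4]
width: 0.0201
```

```bash
python3 snap.py 19 wrist
```

```text
t 19.5 tcp [0.4889 0.2992 0.0145] w 0.0204 F [-1.5 -1.5  5.3] M [-0.17  0.29  0.01]
```

View pics/wrist19.png

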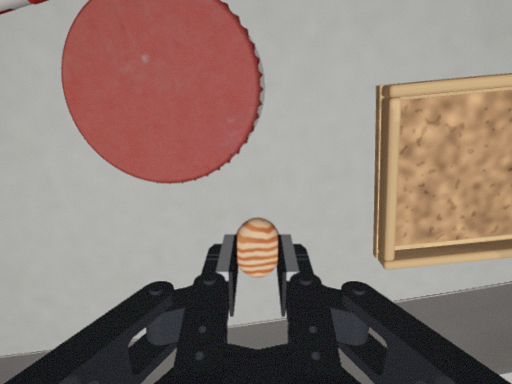

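{"op": "step_arm", "data": {"rows": [[[0,0,-0.0005],[0,0,0]],[[0,0,-0.002],[0,0,0]],[[0,0,-0.004],[0,0,0]],[[0,0,-0.006],[0,0,0]],[[0,0,-0.008],[0,0,0]]]}}

```text
t: 20.0
tool_pos: [0.4889, 0.2992, 0.0226]
tool_rot: [0.281, 3.128, 0.001]
force: [1.1, 0.0, 0.9]
width: 0.0201
```

```bash
python3 snap.py 20 wrist scene
```

```text
t 20.1 tcp [0.4891 0.2994 0.0229] w 0.0201 F [-0.1  0.1  0.4] M [-0.01  0.02  0.  ]
```

View pics/wrist20.png

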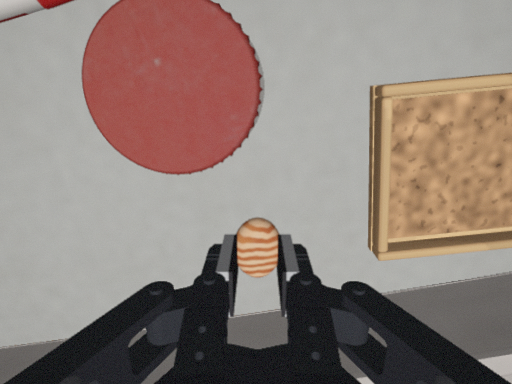

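The cabochon is lifted and stable at a width of 20.1 mm, unchanged in the jaws. Carrying it to the dish.

```bash
python3 go.py 464.5 -102 110 90
```

```text
shift [-0.0475 -0.3992 -0.0876] turn [ 0.0012  0.002  -0.1792]
t 20.1 tcp [0.4891 0.2994 0.0229] w 0.0201 F [-0.1  0.1  0.4]
```

{"op": "step_arm", "data": {"rows": [[[0,0,-0.025],[0,0,0]],[[0,-0.01,-0.06],[0,0,0]],[[-0.005,-0.04,-0.088],[0,0,0]],[[-0.01,-0.085,-0.088],[0,0,-0.05]],[[-0.016,-0.13,-0.088],[0,0,-0.08]],[[-0.021,-0.175,-0.088],[0,0,-0.1]],[[-0.026,-0.22,-0.088],[0,0,-0.12]],[[-0.031,-0.265,-0.088],[0,0,-0.14]],[[-0.037,-0.31,-0.088],[0,0,-0.16]],[[-0.042,-0.35,-0.088],[0,0,-0.179]],[[-0.046,-0.38,-0.088],[0,0,-0.179]],[[-0.0475,-0.399,-0.088],[0,0,-0.179]],[[-0.0475,-0.399,-0.088],[0,0,-0.179]],[[-0.0475,-0.399,-0.088],[0,0,-0.179]]]}}

```text
t: 21.5
tool_pos: [0.4645, -0.1017, 0.1104]
tool_rot: [0.002, 3.14, 0.002]
force: [-0.3, 0.4, -0.3]
width: 0.0199
```

```bash
python3 snap.py 21 wrist; python3 go.py 464.5 -102 20 90
```

```text
t 21.55 tcp [ 0.4646 -0.1009  0.1104] w 0.02 F [0.6 0.2 0.8] M [ 0.01  0.02 -0.02]
shift [ 0.0003 -0.0013  0.0904] turn [0.0015 0.002  0.0005]
t 21.55 tcp [ 0.4646 -0.1009  0.1104] w 0.02 F [0.6 0.2 0.8]
```

View pics/wrist21.png

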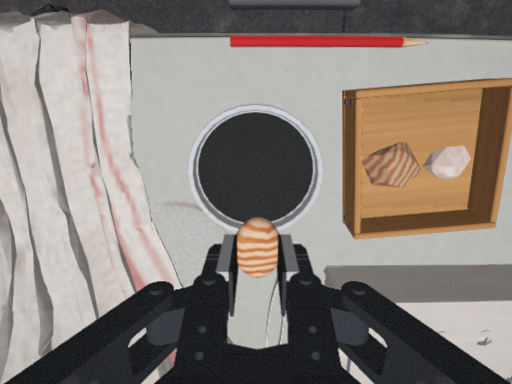

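The stone is secure at (257,247), and the dish rim spans columns 188–322. The rough stones rest separately in the box. I'll locate the dish from its outer rim.

```bash
python3 - <<'E'
from h import *
d=pickle.load(open('wrist21.pkl','rb')); f=d['frame']
h=cv2.cvtColor(f,cv2.COLOR_BGR2HSV)
m=(h[:,:,2]<70).astype(np.uint8); m[:95]=0;m[232:]=0;m[:,:180]=0;m[:,330:]=0
cs=max(cv2.findContours(m,cv2.RETR_EXTERNAL,cv2.CHAIN_APPROX_NONE)[0],key=cv2.contourArea).reshape(-1,2)
cs=cs[cs[:,1]<195]
for z in(.004,.010,.014):
    P=ray(d,cs,z)[:,:2]*1000; A=np.c_[2*P,np.ones(len(P))]; s=np.linalg.lstsq(A,(P**2).sum(1),rcond=None)[0]; print(z,s[:2].round(1),np.sqrt(s[2]+s[:2]@s[:2]).round(1))
print(proj(d,[(.4645,-.102,.004),(.4455,-.102,.004)]).round())
E
```

```text
0.004 [ 447.6 -102.5] 44.5
0.01 [ 446.  -102.5] 43.4
0.014 [ 445.  -102.5] 42.6
[[256. 191.]
 [256. 168.]]
```

{"op": "step_arm", "data": {"rows": [[[0.0005,-0.0015,0.03],[0,0,0]],[[0.0005,-0.0015,0.055],[0,0,0]],[[0.0005,-0.0015,0.07],[0,0,0]],[[0.0005,-0.0015,0.08],[0,0,0]],[[0.0005,-0.0015,0.086],[0,0,0]],[[0.0005,-0.0015,0.0895],[0,0,0]],[[0.0005,-0.0015,0.0905],[0,0,0]],[[0.0005,-0.0015,0.0905],[0,0,0]]]}}

```text
t: 22.35
tool_pos: [0.4647, -0.1022, 0.0203]
tool_rot: [-0.001, 3.139, 0.002]
force: [-0.1, -0.0, 1.0]
width: 0.0205
```

```bash
python3 snap.py 22 wrist
```

```text
t 22.4 tcp [ 0.4647 -0.1023  0.0204] w 0.0203 F [ 0.6 -1.  -0.5] M [-0.01  0.04 -0.03]
```

View pics/wrist22.png

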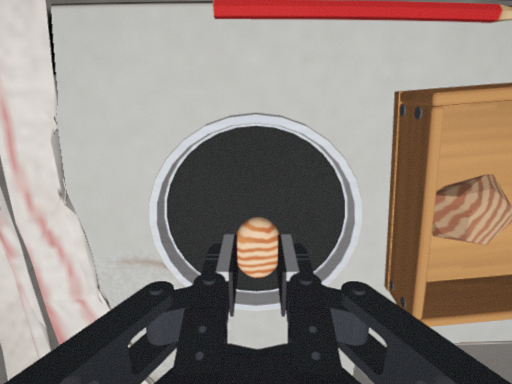

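{"op": "step_arm", "data": {"rows": [[[0,0,0.0005],[0,0,0]],[[0,0,0.001],[0,0,0]],[[0,0,0.0015],[0,0,0]],[[0,0,0.0018],[0,0,0]],[[0,0,0.0018],[0,0,0]]]}}

```text
t: 22.9
tool_pos: [0.4648, -0.1022, 0.0186]
tool_rot: [-0.001, 3.139, 0.002]
force: [-0.6, 0.5, -0.5]
width: 0.0204
```

{"op": "step_arm", "data": {"rows": [[[0,0,0.0005],[0,0,0]],[[0,0,0.001],[0,0,0]],[[0,0,0.001],[0,0,0]]]}}

```text
t: 23.2
tool_pos: [0.4648, -0.1023, 0.0184]
tool_rot: [-0.001, 3.139, 0.003]
force: [-4.8, 0.5, 13.6]
width: 0.02
```

Contact at TCP z 18.4 mm, so the stone is on the dish floor. Releasing with a small opening.

{"op": "step_arm", "data": {"rows": [[[0,0,-0.0005],[0,0,0]],[[0,0,-0.0005],[0,0,0]],[[0,0,-0.0005],[0,0,0]],[[0,0,-0.003],[0,0,0]],[[0,0,-0.015],[0,0,0]],[[0,0,-0.04],[0,0,0]],[[0,0,-0.08],[0,0,0]],[[0,0,-0.092],[0,0,0]],[[0,0,-0.092],[0,0,0]]], "claw": 0.63}}

```text
t: 24.1
tool_pos: [0.4663, -0.1028, 0.1132]
tool_rot: [-0.0, 3.133, 0.003]
force: [-0.1, -0.1, -0.4]
width: 0.0318
```

```bash
python3 snap.py 23 wrist; python3 go.py 404.2 137.5 110 95;python3 - <<'E'
from h import *
d=pickle.load(open('wrist23.pkl','rb')); f=d['frame']
k=seg(f,(200,110,310,230),(0,60,60),(30,255,255));print('cab1',shape(d,k,.006))
E
```

```text
t 24.15 tcp [ 0.4652 -0.1025  0.1115] w 0.0319 F [-0.2  0.4 -0.7] M [ 0.01 -0.02  0.  ]
shift [0.0609 0.24   0.0017] turn [ 0.0021  0.0057 -0.0868]
t 24.15 tcp [ 0.4652 -0.1025  0.1115] w 0.0319 F [-0.2  0.4 -0.7]
cab1 {'cen': array([ 464.5, -101.6]), 'rectc': array([ 464.5, -101.6]), 'size': (np.float32(26.4), np.float32(35.4)), 'narrow_rect': 89.9, 'narrow_mom': 89.5}
```

View pics/wrist23.png

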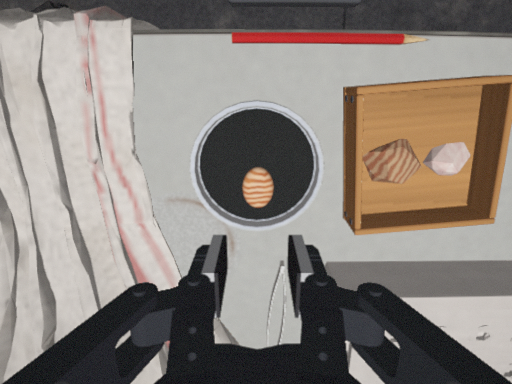

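The orange cabochon lies flat at (258,187) inside the dish. Now the yellow one.

{"op": "step_arm", "data": {"rows": [[[0.012,0.045,0],[0.002,0.005,-0.02]],[[0.024,0.095,0],[0.002,0.005,-0.05]],[[0.036,0.145,0],[0.002,0.005,-0.087]],[[0.048,0.19,0],[0.002,0.005,-0.087]],[[0.058,0.228,0],[0.002,0.005,-0.087]],[[0.061,0.24,0.001],[0.002,0.005,-0.087]],[[0.061,0.24,0.002],[0.002,0.005,-0.087]],[[0.061,0.24,0.002],[0.002,0.005,-0.087]]], "claw": 0.57}}

```text
t: 24.95
tool_pos: [0.4038, 0.1361, 0.1088]
tool_rot: [0.136, -3.138, 0.002]
force: [-0.5, -1.2, -0.9]
width: 0.0371
```

```bash
python3 snap.py 24 wrist; python3 go.py 404.2 137.5 15 96;python3 - <<'E'
from h import *
d=pickle.load(open('wrist24.pkl','rb')); f=d['frame']
k=seg(f,(230,160,285,220),(0,70,60),(40,255,255));print('cab3',shape(d,k,.002))
E
```

```text
t 25.0 tcp [0.4041 0.1357 0.109 ] w 0.0368 F [-0.1 -0.1  0.1] M [ 0.02 -0.04 -0.01]
shift [-0.0003  0.0018  0.094 ] turn [-0.0009 -0.0006 -0.0194]
t 25.0 tcp [0.4041 0.1357 0.109 ] w 0.0368 F [-0.1 -0.1  0.1]
cab3 {'cen': array([404.1, 137.5]), 'rectc': array([404.1, 137.4]), 'size': (np.float32(20.9), np.float32(29.4)), 'narrow_rect': 95.8, 'narrow_mom': 96.6}
```

View pics/wrist24.png

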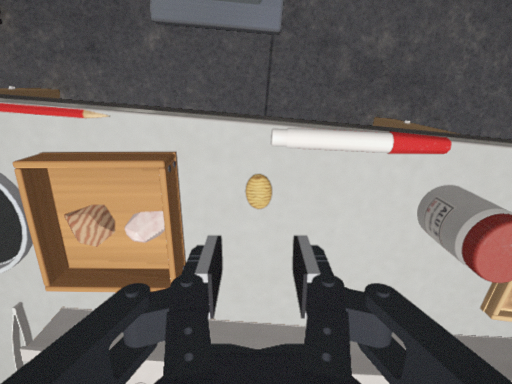

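The yellow cabochon is at (258,191), aligned with the jaws and clear of the box.

{"op": "step_arm", "data": {"rows": [[[-0.0003,0.0018,0.035],[0,0,-0.02]],[[-0.0003,0.0018,0.06],[0,0,-0.02]],[[-0.0003,0.0018,0.075],[0,0,-0.02]],[[-0.0003,0.0018,0.086],[0,0,-0.02]],[[-0.0003,0.0018,0.091],[0,0,-0.02]],[[-0.0003,0.0018,0.094],[0,0,-0.02]],[[-0.0003,0.0018,0.095],[0,0,-0.02]],[[-0.0003,0.0018,0.095],[0,0,-0.02]]]}}

```text
t: 25.8
tool_pos: [0.4047, 0.1375, 0.0145]
tool_rot: [-0.165, 3.137, -0.001]
force: [0.5, -0.1, 0.0]
width: 0.0366
```

```bash
python3 snap.py 25 wrist;python3 - <<'E'
from h import *
d=pickle.load(open('wrist25.pkl','rb')); f=d['frame']
k=seg(f,(222,200,290,300),(0,70,60),(40,255,255));print('cab3',shape(d,k,.002))
E
```

```text
t 25.85 tcp [0.4047 0.1376 0.0146] w 0.037 F [ 0.1 -0.4 -0.3] M [-0.06  0.07 -0.02]
cab3 {'cen': array([404.1, 137.5]), 'rectc': array([404.1, 137.5]), 'size': (np.float32(21.3), np.float32(30.5)), 'narrow_rect': 96.0, 'narrow_mom': 96.3}
```

{"op": "step_arm", "data": {"rows": [[[0,0,0.0004],[0,0,0]],[[0,0,0.0004],[0,0,0]],[[0,0,0.0004],[0,0,0]],[[0,0,0.0004],[0,0,0]]], "claw": 1.0}}

```text
t: 26.25
tool_pos: [0.4051, 0.1378, 0.0149]
tool_rot: [-0.165, 3.136, -0.0]
force: [-2.4, -0.9, 8.4]
width: 0.0172
```

{"op": "step_arm", "data": {"rows": [[[0,0,-0.0005],[0,0,0]],[[0,0,-0.002],[0,0,0]],[[0,0,-0.004],[0,0,0]],[[0,0,-0.006],[0,0,0]],[[0,0,-0.009],[0,0,0]]]}}

```text
t: 26.75
tool_pos: [0.405, 0.1378, 0.024]
tool_rot: [-0.165, 3.136, -0.0]
force: [0.5, 0.2, -0.3]
width: 0.0168
```

```bash
python3 snap.py 26 wrist;python3 go.py 427.5 -102.5 112 90
```

```text
t 26.8 tcp [0.4053 0.1379 0.0245] w 0.0168 F [0.7 0.4 0.5] M [0.01 0.   0.04]
shift [ 0.003  -0.2414 -0.0875] turn [0.0002 0.0018 0.1053]
t 26.8 tcp [0.4053 0.1379 0.0245] w 0.0168 F [0.7 0.4 0.5]
```

View pics/wrist26.png

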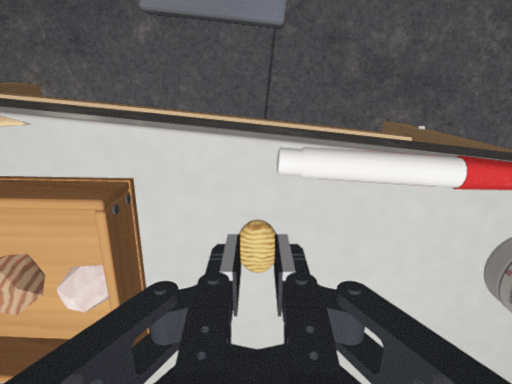

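The grip is stable at 16.8 mm and the stone is lifted. Moving it to the near half of the dish.

{"op": "step_arm", "data": {"rows": [[[0,0,-0.025],[0,0,0]],[[0,0,-0.06],[0,0,0]],[[0,-0.01,-0.088],[0,0,0.01]],[[0,-0.045,-0.088],[0,0,0.03]],[[0.001,-0.09,-0.088],[0,0,0.05]],[[0.002,-0.135,-0.088],[0,0,0.08]],[[0.003,-0.18,-0.088],[0,0,0.105]],[[0.003,-0.215,-0.088],[0,0,0.105]],[[0.003,-0.235,-0.088],[0,0,0.105]],[[0.003,-0.242,-0.088],[0,0,0.105]],[[0.003,-0.242,-0.088],[0,0,0.105]],[[0.003,-0.242,-0.088],[0,0,0.105]]]}}

```text
t: 28.0
tool_pos: [0.4275, -0.1018, 0.1123]
tool_rot: [-0.003, 3.14, 0.001]
force: [-0.4, -0.0, 0.2]
width: 0.017
```

```bash
python3 snap.py 27 wrist;python3 go.py 427.5 -102.5 20 90
```

```text
t 28.05 tcp [ 0.4276 -0.1016  0.1123] w 0.0172 F [ 0.7 -0.1 -0. ] M [ 0.01  0.02 -0.02]
shift [ 0.0002 -0.001   0.0923] turn [0.0008 0.0013 0.0024]
t 28.05 tcp [ 0.4276 -0.1016  0.1123] w 0.0172 F [ 0.7 -0.1 -0. ]
```

View pics/wrist27.png

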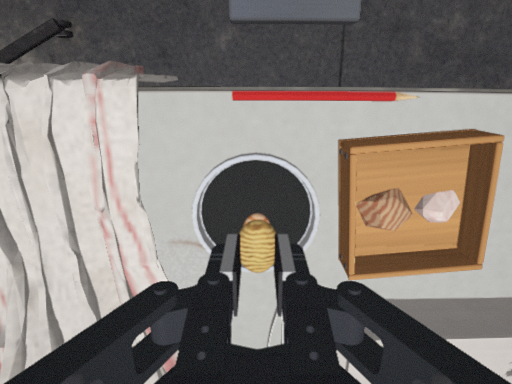

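{"op": "step_arm", "data": {"rows": [[[0,-0.001,0.03],[0,0,0]],[[0,-0.001,0.055],[0,0,0]],[[0,-0.001,0.07],[0,0,0]],[[0,-0.001,0.08],[0,0,0]],[[0,-0.001,0.087],[0,0,0]],[[0,-0.001,0.091],[0,0,0]],[[0,-0.001,0.092],[0,0,0]],[[0,-0.001,0.092],[0,0,0]]]}}

```text
t: 28.85
tool_pos: [0.4281, -0.1025, 0.0207]
tool_rot: [-0.004, 3.139, 0.001]
force: [0.2, -0.2, 0.5]
width: 0.017
```

```bash
python3 snap.py 28 wrist
```

```text
t 28.9 tcp [ 0.4281 -0.1025  0.0208] w 0.0172 F [ 0.1  0.3 -0.7] M [0.04 0.02 0.  ]
```

View pics/wrist28.png

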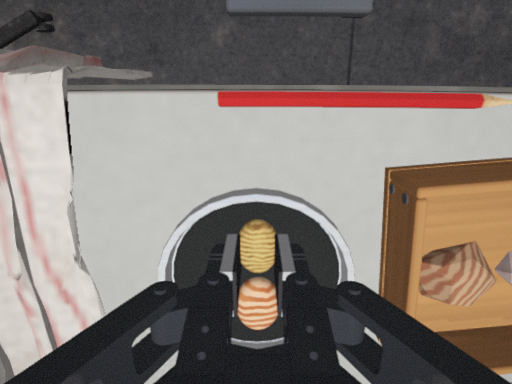

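There's a small gap between the two stones (rows 272 and 278), and the fingers are clear of the rim. Lowering to contact.

{"op": "step_arm", "data": {"rows": [[[0,0,0.0006],[0,0,0]],[[0,0,0.0012],[0,0,0]],[[0,0,0.0018],[0,0,0]],[[0,0,0.002],[0,0,0]],[[0,0,0.002],[0,0,0]]]}}

```text
t: 29.4
tool_pos: [0.4283, -0.1026, 0.019]
tool_rot: [-0.004, 3.139, 0.001]
force: [-1.1, -0.6, 2.5]
width: 0.0171
```

Contact just begins at 19.0 mm. One more small step down, then release.

{"op": "step_arm", "data": {"rows": [[[0,0,0.0004],[0,0,0]],[[0,0,0.0006],[0,0,0]]]}}

```text
t: 29.6
tool_pos: [0.4283, -0.1025, 0.0189]
tool_rot: [-0.004, 3.139, 0.002]
force: [-4.8, 1.4, 12.7]
width: 0.0172
```

{"op": "step_arm", "data": {"rows": [[[0,0,-0.0004],[0,0,0]],[[0,0,-0.0004],[0,0,0]],[[0,0,-0.0004],[0,0,0]],[[0,0,-0.003],[0,0,0]],[[0,0,-0.015],[0,0,0]],[[0,0,-0.04],[0,0,0]],[[0,0,-0.08],[0,0,0]],[[0,0,-0.12],[0,0,0]],[[0,0,-0.13],[0,0,0]],[[0,0,-0.13],[0,0,0]]], "claw": 0.67}}

```text
t: 30.6
tool_pos: [0.4294, -0.1029, 0.1513]
tool_rot: [-0.003, 3.134, 0.002]
force: [0.1, 1.0, -0.7]
width: 0.0282
```

```bash
python3 snap.py 29 wrist;python3 go.py 406 290.5 160 20
```

```text
t 30.65 tcp [ 0.4283 -0.1027  0.1495] w 0.0279 F [ 0.7  0.6 -0.4] M [-0.01 -0.02 -0.02]
shift [ 0.0213  0.3933 -0.01  ] turn [0.0041 0.0029 1.224 ]
t 30.65 tcp [ 0.4283 -0.1027  0.1495] w 0.0279 F [ 0.7  0.6 -0.4]
```

View pics/wrist29.png

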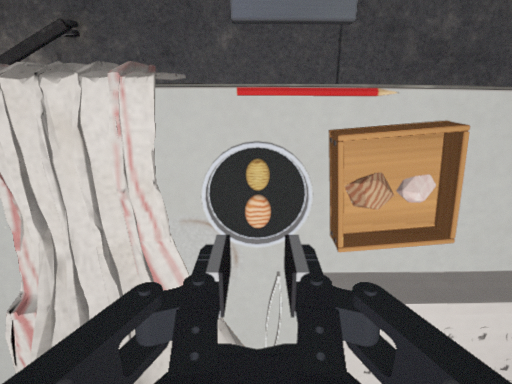

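Both polished stones lie dome up in the dish, at (258,175) and (258,211). Before taking the jar, I'll refine its position and the tray's from the earlier near-overhead view.

```bash
python3 - <<'E'
from h import *
d=pickle.load(open('wrist17.pkl','rb')); f=d['frame']
k=seg(f,(170,30,280,145),(0,120,60),(12,255,255),(168,120,60),(180,255,255))
P=(ray(d,k,.075)[:,:2]*1000).astype(np.float32); print('lid',cv2.minEnclosingCircle(P),P.mean(0))
T=ray(d,[(333,91),(458.5,83.5),(450.5,196),(336,205)],.016)[:,:2]*1000; print('tray',T.round(1),T.mean(0).round(1))
t=pickle.load(open('top0.pkl','rb'));k=seg(t['frame'],(120,155,175,212),(0,70,60),(30,255,255)); print(shape(t,k,.016))
cv2.imwrite('pics/c17.png',cv2.resize(f[60:230,300:500],None,fx=4,fy=3.5,interpolation=cv2.INTER_CUBIC))
E
python3 go.py 406 290.5 150 90
```

```text
lid ((406.9826354980469, 293.898681640625), 21.23378562927246) [406.50876 294.06094]
tray [[419.1 363.3]
 [427.2 450.3]
 [510.5 447.4]
 [503.7 358.5]] [465.1 404.8]
{'cen': array([462.9, 403.7]), 'rectc': array([462.8, 403.7]), 'size': (np.float32(87.7), np.float32(89.2)), 'narrow_rect': 175.5, 'narrow_mom': 175.6}
shift [0.0214 0.3932 0.    ] turn [0.0015 0.0044 0.0023]
t 30.65 tcp [ 0.4283 -0.1027  0.1495] w 0.0279 F [ 0.7  0.6 -0.4]
```

View pics/c17.png

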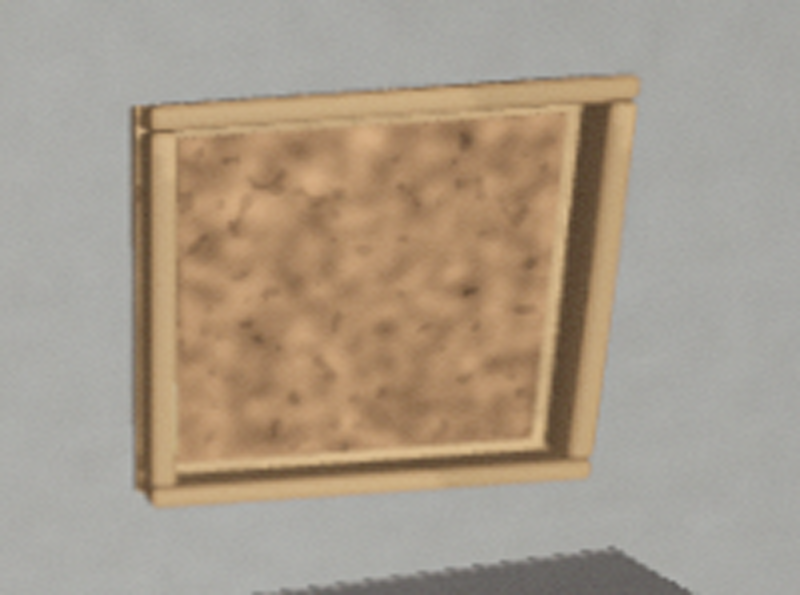

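{"op": "step_arm", "data": {"rows": [[[0.003,0.045,-0.005],[0,0.004,0]],[[0.006,0.095,-0.01],[0,0.004,0]],[[0.009,0.145,-0.01],[0,0.004,0]],[[0.012,0.195,-0.01],[0,0.004,0]],[[0.014,0.245,-0.01],[0,0.004,0]],[[0.017,0.295,-0.01],[0,0.004,0]],[[0.019,0.34,-0.01],[0,0.004,0]],[[0.021,0.375,-0.01],[0,0.004,0]],[[0.0215,0.395,-0.01],[0,0.004,0]],[[0.0215,0.395,-0.01],[0,0.004,0]],[[0.0215,0.395,-0.01],[0,0.004,0]]], "claw": 0.1}}

```text
t: 31.75
tool_pos: [0.4051, 0.2914, 0.1582]
tool_rot: [0.004, -3.139, 0.002]
force: [0.4, -0.4, -0.0]
width: 0.0769
```

```bash
python3 snap.py 30 wrist top;python3 - <<'E'
from h import *
d=pickle.load(open('wrist30.pkl','rb')); f=d['frame']
k=seg(f,(190,110,330,250),(0,120,60),(12,255,255),(168,120,60),(180,255,255))
P=(ray(d,k,.075)[:,:2]*1000).astype(np.float32); print('lid',cv2.minEnclosingCircle(P),cv2.fitEllipse(P))
E
python3 go.py 406 292 60 90
```

```text
t 31.85 tcp [0.4058 0.2905 0.159 ] w 0.0767 F [-0.1 -0.5  0.2] M [ 0.04 -0.02 -0.01]
lid ((404.55438232421875, 293.4824523925781), 22.32765007019043) ((404.6405029296875, 293.41058349609375), (41.61661911010742, 44.37046813964844), 90.061767578125)
shift [-0.0002  0.0015  0.099 ] turn [-0.0001 -0.0009  0.0005]
t 31.85 tcp [0.4058 0.2905 0.159 ] w 0.0767 F [-0.1 -0.5  0.2]
```

View pics/wrist30.png

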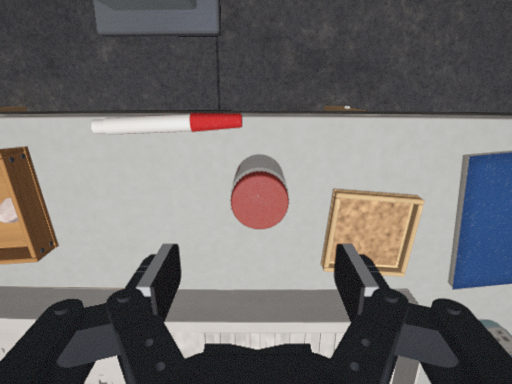

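The jar lid is centred at (259,200), world (405, 293). Descending around the lid.

{"op": "step_arm", "data": {"rows": [[[0.0005,0.0027,0.03],[0,0,0]],[[0.0005,0.0027,0.055],[0,0,0]],[[0.0005,0.0027,0.075],[0,0,0]],[[0.0005,0.0027,0.09],[0,0,0]],[[0.0005,0.0027,0.097],[0,0,0]],[[0.0005,0.0027,0.099],[0,0,0]],[[0.0005,0.0027,0.099],[0,0,0]]]}}

```text
t: 32.55
tool_pos: [0.4056, 0.2928, 0.0604]
tool_rot: [-0.001, -3.141, 0.0]
force: [-0.1, -0.5, 0.3]
width: 0.077
```

```bash
python3 snap.py 31 wrist
```

```text
t 32.6 tcp [0.4058 0.2932 0.0607] w 0.0771 F [-0.7  0.5  0.6] M [-0.01 -0.02  0.  ]
```

View pics/wrist31.png

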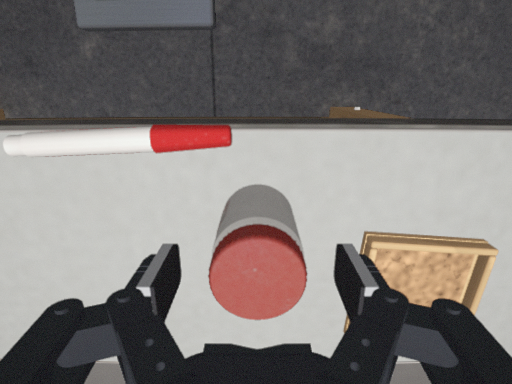

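{"op": "step_arm", "data": {"rows": [[[0,0,0],[0,0,0]],[[0,0,0],[0,0,0]],[[0,0,0],[0,0,0]],[[0,0,0],[0,0,0]],[[0,0,0],[0,0,0]],[[0,0,0],[0,0,0]]], "claw": 1.0}}

```text
t: 33.2
tool_pos: [0.4064, 0.2935, 0.0619]
tool_rot: [0.0, 3.14, 0.002]
force: [-1.4, -1.0, 7.8]
width: 0.0439
```

{"op": "step_arm", "data": {"rows": [[[0,0,-0.002],[0,0,0]],[[0,0,-0.006],[0,0,0]],[[0,0,-0.015],[0,0,0]],[[0,0,-0.035],[0,0,0]],[[0,0,-0.055],[0,0,0]],[[0,0,-0.06],[0,0,0]]]}}

```text
t: 33.8
tool_pos: [0.4074, 0.2942, 0.1245]
tool_rot: [0.0, 3.137, 0.006]
force: [1.4, -0.0, -1.9]
width: 0.0437
```

```bash
python3 snap.py 32 wrist scene; python3 go.py 464.5 405 120 90
```

```text
t 33.9 tcp [0.4068 0.2938 0.1228] w 0.0437 F [ 0.5 -0.7 -2.1] M [-0.06  0.03 -0.  ]
shift [-0.0577  0.1112  0.0033] turn [ 0.0029  0.0029 -0.0002]
t 33.9 tcp [0.4068 0.2938 0.1228] w 0.0437 F [ 0.5 -0.7 -2.1]
```

View pics/wrist32.png

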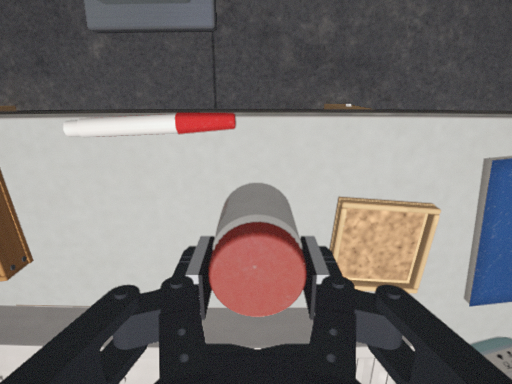

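View pics/scene32.png

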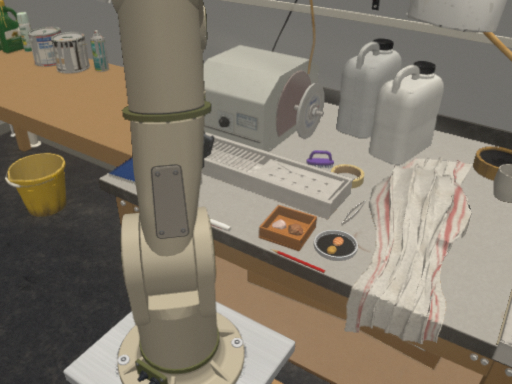

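The jar is held upright with a 43.7 mm grip. The tray is at about (385,243). Moving over it.

{"op": "step_arm", "data": {"rows": [[[-0.01,0.02,0.002],[0.002,0.003,0]],[[-0.022,0.045,0.002],[0.002,0.003,0]],[[-0.036,0.07,0.002],[0.002,0.003,0]],[[-0.048,0.092,0.002],[0.002,0.003,0]],[[-0.055,0.106,0.002],[0.002,0.003,0]],[[-0.058,0.111,0.002],[0.002,0.003,0]],[[-0.058,0.111,0.002],[0.002,0.003,0]]]}}

```text
t: 34.6
tool_pos: [0.4643, 0.4047, 0.1199]
tool_rot: [0.001, -3.14, 0.001]
force: [0.5, -0.5, -1.5]
width: 0.0439
```

```bash
python3 snap.py 33 wrist top; python3 go.py 464.5 405 67 90
```

```text
t 34.7 tcp [0.4645 0.4036 0.1205] w 0.0437 F [ 0.2 -0.3 -0.9] M [-0.08  0.01  0.04]
shift [-0.0001  0.0014  0.0535] turn [-0.0005 -0.0011 -0.0008]
t 34.7 tcp [0.4645 0.4036 0.1205] w 0.0437 F [ 0.2 -0.3 -0.9]
```

View pics/wrist33.png

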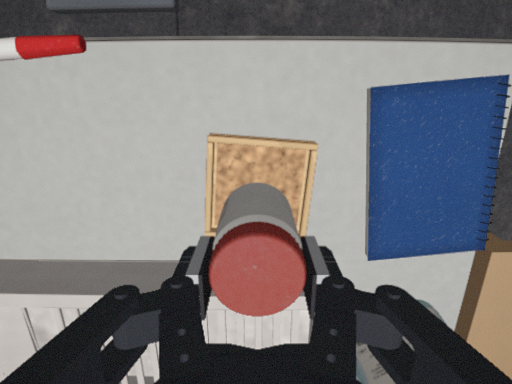

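```bash
python3 - <<'E'
from h import *
d=pickle.load(open('wrist33.pkl','rb'))
cv2.imwrite('pics/c33.png',cv2.resize(d['frame'][120:250,190:335],None,fx=5,fy=4.5,interpolation=cv2.INTER_CUBIC))
c=R.from_euler('z',-4.5,degrees=True).as_matrix()
for cen in ((464.5,405),(463,403.7)):
    P=np.array([[-43,-43,16],[-43,43,16],[43,43,16],[43,-43,16]])@c.T+[cen[0],cen[1],0]; print(cen,proj(d,P/1000).round(1).tolist())
E
```

```text
(464.5, 405) [[204.7, 134.5], [317.4, 143.4], [303.3, 243.7], [202.2, 236.6]]
(463, 403.7) [[202.9, 132.5], [315.8, 141.5], [301.8, 242.2], [200.5, 235.0]]
```

View pics/c33.png

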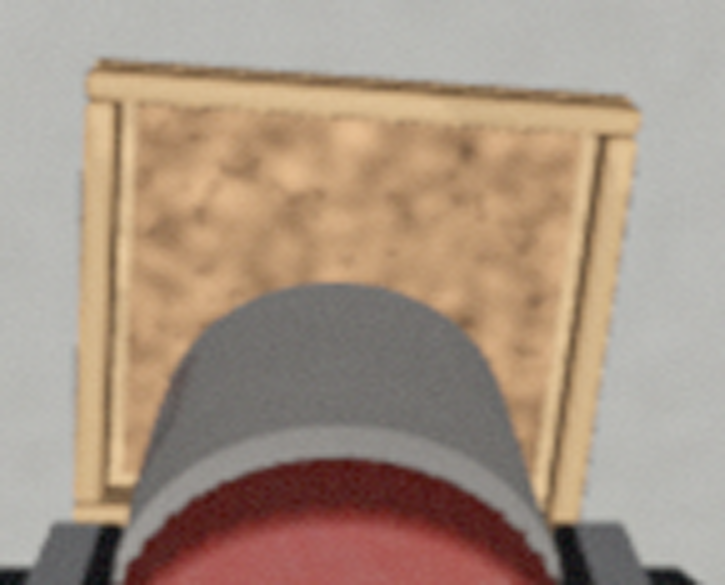

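The tray is centred at about (464.5, 406), with 15 mm of margin around the jar. Lowering.

{"op": "step_arm", "data": {"rows": [[[0,0.002,0.015],[0,0,0]],[[0,0.002,0.03],[0,0,0]],[[0,0.002,0.04],[0,0,0]],[[0,0.002,0.046],[0,0,0]],[[0,0.002,0.05],[0,0,0]],[[0,0.002,0.052],[0,0,0]],[[0,0.002,0.053],[0,0,0]],[[0,0.002,0.053],[0,0,0]]]}}

```text
t: 35.5
tool_pos: [0.4646, 0.4058, 0.0678]
tool_rot: [-0.001, -3.141, 0.0]
force: [0.2, -0.4, -1.3]
width: 0.0435
```

{"op": "step_arm", "data": {"rows": [[[0,0,0.0005],[0,0,0]],[[0,0,0.001],[0,0,0]],[[0,0,0.001],[0,0,0]]]}}

```text
t: 35.8
tool_pos: [0.4647, 0.4059, 0.0671]
tool_rot: [-0.001, -3.141, -0.0]
force: [0.5, -0.4, -1.1]
width: 0.044
```

{"op": "step_arm", "data": {"rows": [[[0,0,0.0006],[0,0,0]],[[0,0,0.0012],[0,0,0]],[[0,0,0.0012],[0,0,0]]]}}

```text
t: 36.1
tool_pos: [0.4649, 0.4059, 0.067]
tool_rot: [0.001, 3.141, 0.001]
force: [-2.5, -2.4, 7.1]
width: 0.044
```

Contact at 67.0 mm. Opening slowly with the pose held, then rising.

{"op": "step_arm", "data": {"rows": [[[0,0,0],[0,0,0]],[[0,0,0],[0,0,0]],[[0,0,0],[0,0,0]],[[0,0,0],[0,0,0]],[[0,0,0],[0,0,0]]], "claw": 0.2}}

```text
t: 36.6
tool_pos: [0.4649, 0.4059, 0.0668]
tool_rot: [0.001, 3.142, 0.001]
force: [-0.4, 0.6, 0.1]
width: 0.0684
```

{"op": "step_arm", "data": {"rows": [[[0,0,-0.01],[0,0,0]],[[0,0,-0.03],[0,0,0]],[[0,0,-0.06],[0,0,0]],[[0,0,-0.1],[0,0,0]],[[0,0,-0.14],[0,0,0]],[[0,0,-0.15],[0,0,0]]]}}

```text
t: 37.2
tool_pos: [0.4666, 0.4073, 0.2234]
tool_rot: [0.002, 3.135, 0.011]
force: [1.8, 0.7, 0.5]
width: 0.0685
```

```bash
python3 snap.py 34 wrist
```

```text
t 37.25 tcp [0.4665 0.4072 0.2228] w 0.0683 F [0.5 0.3 1.3] M [-0.03  0.01 -0.02]
```

View pics/wrist34.png

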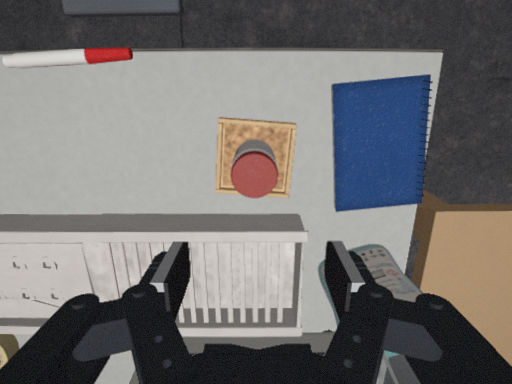

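The jar stands upright in the middle of the tray, lid at (255,172). Final check from the top camera.

{"op": "step_arm", "data": {"rows": [[[0.0,-0.045,-0.01],[0,0,0]],[[0.0,-0.09,-0.02],[0,0,0]],[[0.0,-0.14,-0.03],[0,0,0]],[[0.0,-0.18,-0.03],[0,0,0]],[[0.0,-0.2,-0.03],[0,0,0]],[[0.0,-0.2,-0.03],[0,0,0]],[[0.0,-0.2,-0.03],[0,0,0]]]}}

```text
t: 37.95
tool_pos: [0.4658, 0.207, 0.2511]
tool_rot: [0.003, 3.136, 0.01]
force: [-0.2, 0.2, -0.1]
width: 0.0681
```

```bash
python3 snap.py 35 wrist top; python3 - <<'E'
from h import *
d=pickle.load(open('top35.pkl','rb')); cv2.imwrite('pics/top35c.png',cv2.resize(d['frame'][145:230,115:400],None,fx=2.8,fy=2.8,interpolation=cv2.INTER_CUBIC))
E
```

```text
t 38.05 tcp [0.4656 0.2083 0.251 ] w 0.0684 F [0.9 0.5 0.1] M [ 0.03  0.04 -0.02]
```

View pics/top35c.png

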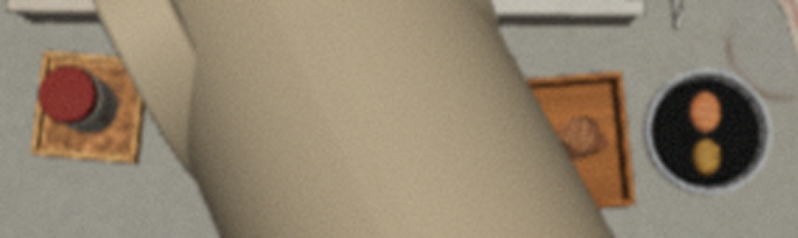

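View pics/wrist35.png

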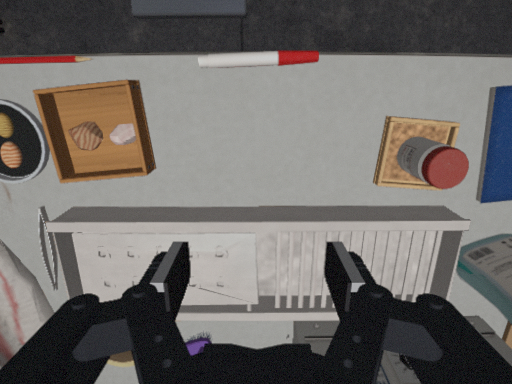

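The wrist view shows both rough stones in the box at (87,136) and (123,133), the cabochons in the dish at (5,125) and (10,154), and the jar upright in the tray with its base near (408,155). The top view agrees, though the arm hides part of the box. I'm handing the job in.

```bash
python3 -c "
from station import manip
print(manip.hand_in())"
```

```text
the job is handed in; nothing more can be done
None
```

The job is handed in at about 38 s of the 115 s allowed, with everything in its container. The order was the two rough stones into the square box, then the two polished stones into the round dish, then the jar into the tray. Each polished stone was lowered until it touched the dish floor (about 13 N) and then released, dome up.

- **Last checks:** the final wrist picture showed the rough stones apart in the box, the polished stones side by side in the dish, and the jar upright in the tray. The top view agreed for the dish, the jar and the brown stone, but the arm hid the rest of the box, including the pink stone.
- **What went wrong:** my first grasp of the pink stone was too high and slipped. I set it back down, with a reading of about 27 N, and regrasped it lower without trouble.
- **Disagreement:** the two cameras differed by 1–3 mm on positions, which was small next to the clearances.

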